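# Stir the scent-bead tester and snap its cap on

### The job

Freshen the shop's scent-bead tester: take the wooden stick from its stand, stir it right round the bowl until every bead has been shifted, spilling none, and stand the stick back in its stand. Then take the pierced wooden cap by its boss, set it over the steel post of the bowl and press until it clicks and lies flush on the rim. Finish still holding the boss and bearing down firmly on the cap - do not let go - and leave the other goods on the table where they are.

Things in the scene. Friction and masses are not known exactly. Their poses are not given: they have to be found in the camera images.
- bowl: white round stoneware bowl, stuck to the table (does not slide or tip), 133 mm across the rim, 52 mm high, wall 5.5 mm thick, sides curving in below; origin on its axis at the underside, z up. Flat inner floor 8 mm above the underside, free to 50 mm from the axis; a steel post stands on the axis
- bowl_rim (a point): point on the bowl's axis, level with the rim (52 mm above the table), where the centre of the cap's underside lies when it is home
- post_top (a point): top of the upright steel post, 75 mm above the table, 23 mm above the rim. The polished post is 15 mm in diameter, its top 11 mm tapering to a round tip; 8 mm above the rim four spring balls stand out of it sideways, to 12 mm from the axis, and give way inwards
- cap: pale wooden pierced cap, 0.12 kg, lying flat on the table: disc 142 mm in diameter, 6 mm thick, open between two rings and eight spokes, solid within 29 mm of its axis, with a round boss in the middle. Origin at the centre of the underside, z up through the boss. In the boss, from below: a mouth 19 mm in diameter with a lip 3 mm high, then a groove 25 mm wide, 22 mm deep
- cap_boss (a point): centre of the boss's top, 30 mm above the cap's underside; the boss is 34 mm in diameter, to be held from above across any direction. Over the post, the lip meets the spring balls with the cap about 12 mm above the rim; resistance grows to about 12 N, then drops suddenly (the click) at about 8 mm and the catch draws the cap down; pressed on, it sits flush on the rim, boss top 82 mm above the table
- stand: dark turned wooden stand, 72 mm across the foot and 60 mm high, stuck to the table; origin on its axis at the underside, z up; round bore about 29 mm in diameter, its floor 8 mm above the underside (52 mm deep). Not listed, fixed, at the left of the table: a ribbon stand 0.10 m, a card rack 0.15 m and a pack of cards 0.23 m high; pass above them
- stick: wooden stirring stick, 168 mm long, 0.06 kg, standing upright in the stand; origin at the centre of its lower end (the stirring end), z along the stick to the top. Lower 45 mm 20 mm in diameter, above it a 14 mm round handle. In the stand its lower end is 8 mm, its top 176 mm above the table.
- stick_tip (a point): centre of the lower end of the stick
- stick_grip (a point): point on the stick's axis 138 mm above its lower end, 30 mm below the top; a good place to grip
- bead0: wooden barrel bead, 19 mm in diameter, 16 mm high, 12 g, lacquered, one of five lying about the post on the floor of the bowl, about 34 mm from its axis, with one wider gap between them; origin at the centre of one flat end, z along its hole
- bead1: wooden barrel bead, 19 mm in diameter, 16 mm high, 12 g, lacquered, one of five lying about the post on the floor of the bowl, about 34 mm from its axis, with one wider gap between them; origin at the centre of one flat end, z along its hole
- bead2: wooden barrel bead, 19 mm in diameter, 16 mm high, 12 g, lacquered, one of five lying about the post on the floor of the bowl, about 34 mm from its axis, with one wider gap between them; origin at the centre of one flat end, z along its hole
- bead3: wooden barrel bead, 19 mm in diameter, 16 mm high, 12 g, lacquered, one of five lying about the post on the floor of the bowl, about 34 mm from its axis, with one wider gap between them; origin at the centre of one flat end, z along its hole
- bead4: wooden barrel bead, 19 mm in diameter, 16 mm high, 12 g, lacquered, one of five lying about the post on the floor of the bowl, about 34 mm from its axis, with one wider gap between them; origin at the centre of one flat end, z along its hole
- balm_jar_a: bystander: small black balm jar, 56 mm in diameter, 48 mm high, nearer the robot than the work; origin at the underside
- balm_jar_b: bystander: a second such jar, farther right
- bell: bystander: brass counter bell, 84 mm in diameter, 62 mm high, at the right; origin at the underside
- vase: bystander: white bud vase, 103 mm in diameter, 120 mm high, at the right; origin at the underside
Not all that is in view belongs to the job. Several things have the shape of the stick; the one meant has the colours described above.

How it is judged:
By the outcome, as a careful person would: the job done as asked, in the order asked, and still so for the second after the job is handed in, while the arm keeps its last pose, push and grip.
It also fails if it takes over 72 s, if anything falls off the work surface, if the arm or the gripper's body presses on something with over 40 N, if the wrist force passes 120 N, or if a joint passes its speed limit or range.

### The arm

A 6-joint arm with a two-finger parallel gripper is mounted at the origin on the work surface; the furniture and walls round the work are solid. World frame = base frame: x ahead of the robot, y to its left, z up, the work surface at z = 0. Lengths are in m, angles in rad, forces in N, time in s.
With the tool pointing down it reaches from about 0.25 to 0.725 m from the base axis. Payload 9.7 kg.
Tool frame: the origin (TCP) lies midway between the tips of the shut fingers; the grasp point (between the pads) lies robot.tcp_to_grasp behind it (robot.tcp_to_grasp is the distance from the TCP to the grasp point, in m); z points along the fingers, y is the line along which they close (so a half turn about z gives the same grasp; the last joint's range is limited). The gripper opens to 85 mm and grips with 20 to 120 N. Pads are 22 mm wide; open, the fingers measure 114 mm over their backs; the gripper's body (76 mm by 85 mm) begins 54 mm behind the grasp point. The pads swing forward as they close: fully open they stand 13 mm farther back than shut.
Start: joints at [1.235, 0.087, 0.176, 1.66, 0, 1.571], TCP at [0.181, 0.519, 0.231] pointing down, gripper open.
Joint ranges: [-3.13, 3.13], [-0.85, 1.81], [-1.15, 1.24], [-2.2, 2.28], [-1.44, 1.52], [-3.14, 3.14]. Speed limits (rad/s): [2.22, 2.22, 2.57, 3.14, 3.14, 3.14].

### API

Orientations are given as a unit quaternion [w, x, y, z].
In Python, from bench import robot gives the robot as it stands.
- The arm moves only by the tool servo_tool, never from a script. Its argument "targets" is a list of rows, each a list of 3 entries, a list of its own where there are three numbers: the turn, a rotation vector about the tool's x, y, z as a fraction of full scale, then the shift along the tool's x, y, z as a fraction of full scale, then the opening, from 0 (shut) to 1 (fully open). In form: [[[wx, wy, wz], [tx, ty, tz], gripper], ...]. A call has 1 to 10 rows; each row shifts and turns the commanded pose from where the row before left it, along the tool's axes as they then stand; what a row does not reach is not made up. Full scale, the value 1, is 30 mm for a shift and 6 degrees for a turn. A row lasts 1/12 s, in which the tool goes at most 41.7 mm and 7.16 degrees, less where a joint would pass 70% of its speed; a pose out of reach is approached as far as the arm can. A call with a number of a shift or a turn outside -1 to 1 is refused whole. A call with a gripper value outside its range is refused whole. The fingers move at their own pace and stop on an object; "newtons" is the grip in N (left out, the last holds). Time passes only in rows, so rows that do not move let the fingers close. It gives the time, the measured TCP pose, the force, the opening and the grip force at its end, in the units of the state.
- robot.read_state(): the state, without advancing time (a new reading comes with each control period).
- robot.read_camera(name): name is "scene" or "top"; returns a dict with "frame" (400x640x3 uint8, red, green, blue), "depth" (400x640 float32, m along the optical axis (not along the pixel's ray), 0 where there is no reading), "intrinsics" (3x3 intrinsics, pixels), "k1" (the pictures are not rectified: a ray, as slopes to the right and down, at radius r is drawn at 1 + k1 r^2 times it, then the intrinsics apply), "world_to_cam" (4x4, takes a point from world to camera coordinates). Camera axes: x right, y down, z forward; pixel columns grow to the right and rows downward; lengths in m; the calibration is good to about 2 mm. A picture is of the moment at which its call begins.
- robot.hand_in(): hands the job in; it is judged then, once.
The state is a dict: "t": time; "joint_positions": joint angles; "qd": joint speeds; "joint_efforts": joint torques, N m; "ee_pos": TCP position; "eef_rot": TCP orientation; "ft_force": force on the tool from outside, world axes, zero at the start; "moment": the same for the moment, N m; "width": finger opening in m; "gripper_force": force on a finger pad.
Only numpy, scipy, OpenCV 4.12 (cv2) and the standard library are available. Lean on these libraries where they do the work, as an engineer would, in place of code of your own. Each camera call takes 0.05 s, during which the arm holds its last target. There are 200 camera calls.

## Working session

There is one attempt and no reset: what is moved stays moved. The work goes in short steps, Python scripts to look and compute and a tool call to move; the robot and the scene stay as the last step left them, time stands still between calls to the robot, and variables do not carry over. Pictures are saved under pics/ and viewed, at most 10 in all, crops included, and the job is handed in when it is done.

Besides the shell and the picture viewer there is one more tool, called after "Emit:" by a JSON object that holds its "fn" and its "kwargs". servo_tool: Moves the arm, as the interface text tells. Shift numbers are shares of 30 mm and turn numbers shares of 6 degrees, none past 1 either way. Its arguments: {"type":"object","properties":{"targets":{"type":"array","items":{"type":"array"}},"newtons":{"type":"number"}},"required":["targets"]}

```bash
mkdir -p pics; cat > h.py <<'E'
import numpy as np, cv2, pickle
from bench import robot
from scipy.spatial.transform import Rotation as R
def shot(n):
    c=robot.read_camera(n); pickle.dump(c,open(f'{n}.pkl','wb')); return c
def load(n): return pickle.load(open(f'{n}.pkl','rb'))
def ray(c,u,v):
    K=np.array(c['intrinsics']);d=np.array([(u-K[0,2])/K[0,0],(v-K[1,2])/K[1,1]]);s=d.copy()
    for _ in range(20): s=d/(1+c['k1']*(s@s))
    return np.array([s[0],s[1],1.])
def cam(c):
    T=np.array(c['world_to_cam']);return T[:3,:3],T[:3,3]
def atz(c,u,v,z):
    r,t=cam(c);o=-r.T@t;d=r.T@ray(c,u,v);return o+d*(z-o[2])/d[2]
def dep(c,u,v):
    r,t=cam(c);return r.T@(ray(c,u,v)*c['depth'][int(v),int(u)]-t)
def cloud(c):
    K=np.array(c['intrinsics']);h,w=c['depth'].shape
    uu,vv=np.meshgrid(np.arange(w),np.arange(h));d=np.stack([(uu-K[0,2])/K[0,0],(vv-K[1,2])/K[1,1]],-1);s=d.copy()
    for _ in range(20): s=d/(1+c['k1']*(s**2).sum(-1,keepdims=True))
    p=np.dstack([s,np.ones((h,w))])*c['depth'][...,None]
    r,t=cam(c);return (p-t)@r
def crop(c,u0,v0,u1,v1,k,fn):
    im=cv2.cvtColor(c['frame'][v0:v1,u0:u1],cv2.COLOR_RGB2BGR);cv2.imwrite('pics/'+fn,cv2.resize(im,None,fx=k,fy=k,interpolation=cv2.INTER_CUBIC))
def st():
    s=robot.read_state();q=s['eef_rot'];print('t',round(s['t'],2),'p',np.round(s['ee_pos'],4),'q',np.round(q,4),'F',np.round(s['ft_force'],1),'w',s['width'],'g',s['gripper_force']);return s
E
python3 - <<'E'
from h import *
for n in ['scene','top']:
    c=shot(n);cam_=cam(c);print(n,-cam_[0].T@cam_[1],c['k1'])
a=load('scene')['frame'];b=load('top')['frame']
cv2.imwrite('pics/s0.png',a[...,::-1]);cv2.imwrite('pics/t0.png',b[...,::-1])
s=st();print(R.from_quat(np.roll(s['eef_rot'],-1)).as_matrix().round(3),robot.tcp_to_grasp)
E
```

```text
scene [-0.22636273 -0.60336474  1.01030635] -0.006026347875725296
top [ 0.20429903 -0.13581037  1.32773006] -0.002608566408547641
t 0.1 p [0.1812 0.5191 0.2307] q [-1.000e-04  1.671e-01  9.859e-01 -6.000e-04] F [-0.4  0.3  0.7] w 0.08559804399648434 g 0.0
[[-0.944  0.33  -0.   ]
 [ 0.33   0.944 -0.001]
 [ 0.    -0.001 -1.   ]] 0.0187
```

View pics/s0.png

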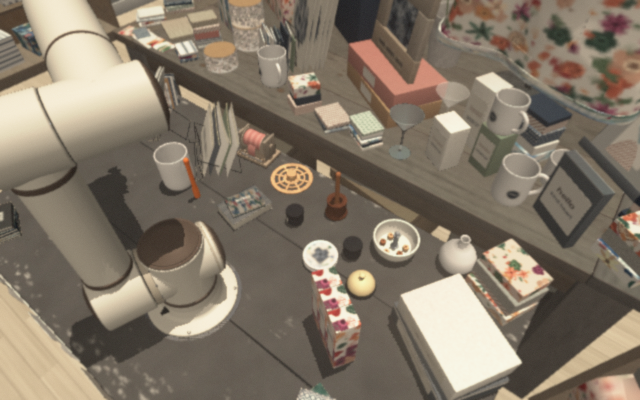

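View pics/t0.png

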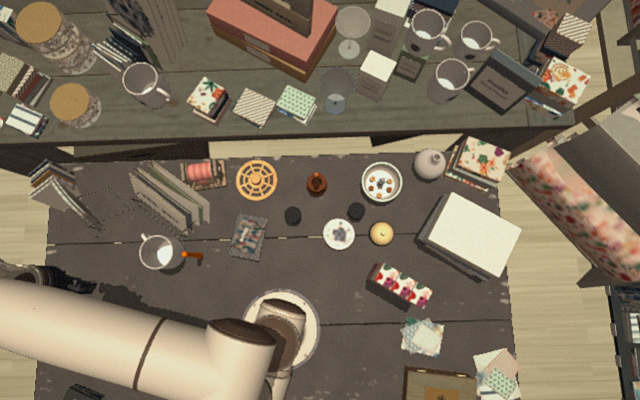

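Scene picture: cap at about (291,178), a stick in its stand at about (337,195), bowl at (396,240), jars at (294,213) and (352,246), vase at (457,255). Top picture: cap (256,180), stick and stand (317,182), bowl (381,182), jars (293,215) and (356,211), vase (429,164), bell (381,234).
Possible sticks: the brown one in the stand, scene (337,190), and the orange-red one by the mug, scene (191,177). I choose the one in the stand and check it in a crop.

```bash
python3 - <<'E'
from h import *
a=load('scene');b=load('top')
A=cv2.resize(a['frame'][160:265,260:420],None,fx=5,fy=5,interpolation=cv2.INTER_CUBIC)
cv2.imwrite('pics/s1.png',A[...,::-1])
crop(b,230,150,430,250,4,'t1.png')
P=cloud(b);Q=cloud(a)
print(dep(b,265,320),'floor chk',dep(b,340,290))
for u,v in [(256,180),(317,182),(381,182),(381,168),(293,215),(356,211),(429,164),(381,234)]: print(u,v,dep(b,u,v).round(3))
def reg(P,cx,cy,r,z0,z1):
    m=(np.hypot(P[...,0]-cx,P[...,1]-cy)<r)&(P[...,2]>z0)&(P[...,2]<z1);return P[m]
def circ(X):
    A=np.c_[2*X[:,:2],np.ones(len(X))];s=np.linalg.lstsq(A,(X[:,:2]**2).sum(1),rcond=None)[0];return s[:2],np.sqrt(s[2]+s[:2]@s[:2])
for nm,C in (('top',P),('scene',Q)):
    bc=dep(b,381,182)[:2]
    X=reg(C,*bc,.09,.046,.058);X=X[np.hypot(*(X[:,:2]-X[:,:2].mean(0)).T)>.05];print(nm,'rim',circ(X),len(X),X[:,2].mean())
    X=reg(C,*bc,.03,.06,.09);print('post',X.mean(0) if len(X) else 0,len(X),X[:,2].max() if len(X) else 0)
    s=dep(b,317,182)[:2];X=reg(C,*s,.06,.1,.2);print('stick',X[:,:2].mean(0),len(X),X[:,2].max())
    for z in (.11,.13,.15,.17):
        Y=X[abs(X[:,2]-z)<.01];print(z,Y.mean(0),len(Y))
    cc=dep(b,256,180)[:2];X=reg(C,*cc,.05,.022,.04);print('boss',X.mean(0),len(X))
    X=reg(C,*cc,.085,.003,.012);print('cap disc bbox',X[:,:2].min(0),X[:,:2].max(0),(X[:,:2].min(0)+X[:,:2].max(0))/2)
E
```

```text
[0.06343917 0.01514901 0.24149258] floor chk [ 0.12035202 -0.19790695  0.00148967]
256 180 [0.491 0.071 0.029]
317 182 [ 0.469 -0.134  0.068]
381 182 [ 0.463 -0.342  0.065]
381 168 [ 0.522 -0.353  0.013]
293 215 [ 0.366 -0.052  0.048]
356 211 [ 0.372 -0.257  0.052]
429 164 [ 0.512 -0.495  0.088]
381 234 [ 0.296 -0.335  0.045]
top rim (array([ 0.46977799, -0.34384017]), np.float64(0.0631728616708339)) 218 0.05163560306558434
post [ 0.46884945 -0.34310964  0.06881148] 27 0.07854916707130365
stick [ 0.47077568 -0.12977405] 41 0.17811361120927896
0.11 [ 0.46804276 -0.12965669  0.113388  ] 5
0.13 [ 0.46786321 -0.12924523  0.13176817] 5
0.15 [ 0.46789099 -0.12974785  0.14859856] 4
0.17 [ 0.47224848 -0.12989759  0.17370337] 27
boss [0.49785856 0.07569259 0.02980937] 79
cap disc bbox [ 0.40882934 -0.00761839] [0.57423024 0.1539991 ] [0.49152979 0.07319035]
scene rim (array([ 0.46463369, -0.34791449]), np.float64(0.06326505472625528)) 337 0.05196390175571006
post [ 0.46287959 -0.34894214  0.06879937] 42 0.07895419514515138
stick [ 0.46581845 -0.13499016] 103 0.17982957963082813
0.11 [ 0.46613625 -0.13503975  0.10884201] 23
0.13 [ 0.46550713 -0.13485521  0.12961605] 24
0.15 [ 0.46582968 -0.1354164   0.14940479] 18
0.17 [ 0.46581741 -0.13484349  0.1716779 ] 38
boss [0.49259854 0.06991217 0.0294985 ] 67
cap disc bbox [ 0.41025814 -0.01191137] [0.57401371 0.15468458] [0.49213592 0.0713866 ]
```

View pics/s1.png

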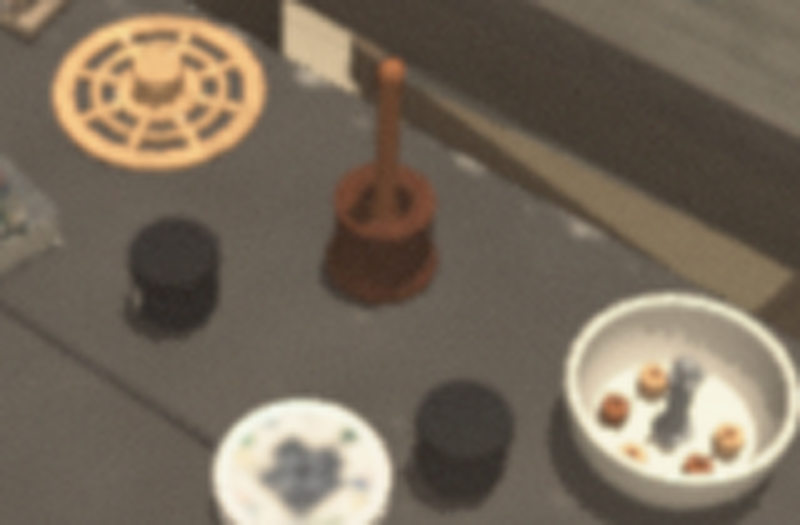

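View pics/t1.png

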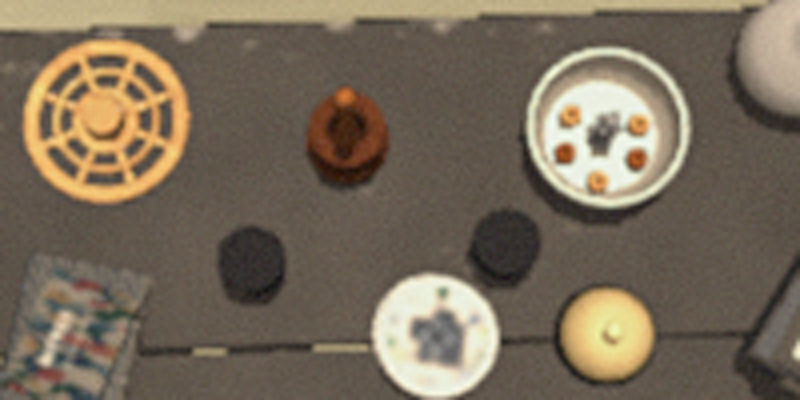

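The crop shows the brown stick in its dark stand (stick top at s1 (392,70)). The two cameras differ by about 5 mm in depth, so I'll cross-check with pixel rays at the known heights.

```bash
python3 - <<'E'
from h import *
a=load('scene');b=load('top')
S=lambda x,y,z:atz(a,(x+.5)/5-.5+260,(y+.5)/5-.5+160,z)[:2].round(4)
T=lambda x,y,z:atz(b,(x+.5)/4-.5+230,(y+.5)/4-.5+150,z)[:2].round(4)
print('boss',S(160,60,.03),T(101,115,.03));print('disc',S(160,91,.006),T(106,120,.006))
print('stick',S(392,68,.174),T(345,97,.176));print('stand',S(385,200,.06),T(347,133,.06))
print('rim',S(684,400,.05),T(608,127,.052))
for n,x in zip('12345',[(570,115),(637,124),(564,153),(636,158),(597,181)]): 
    p=T(*x,.016+.008);print('bead',p,(p-T(608,127,.052)).round(4),np.degrees(np.arctan2(*(p-T(608,127,.052))[::-1])))
for n,x in zip('12345',[(653,378),(614,408),(729,438),(634,453),(697,464)]): 
    p=S(*x,.020);print('bead s',p,(p-S(684,400,.05)).round(4),np.degrees(np.arctan2(*(p-S(684,400,.05))[::-1])))
E
```

```text
boss [0.4991 0.074 ] [0.4963 0.0748]
disc [0.4942 0.0713] [0.4972 0.0744]
stick [ 0.4693 -0.1333] [ 0.4713 -0.1313]
stand [ 0.4696 -0.1332] [ 0.4679 -0.1316]
rim [ 0.4598 -0.3525] [ 0.4678 -0.346 ]
bead [ 0.4849 -0.3193] [0.0171 0.0267] 57.362492415714314
bead [ 0.4753 -0.375 ] [ 0.0075 -0.029 ] -75.49983323344743
bead [ 0.4525 -0.3126] [-0.0153  0.0334] 114.61175000552622
bead [ 0.4464 -0.3724] [-0.0214 -0.0264] -129.0284341022035
bead [ 0.4279 -0.3388] [-0.0399  0.0072] 169.7709917126405
bead s [ 0.4838 -0.3218] [0.024  0.0307] 51.98316348216472
bead s [ 0.451  -0.3153] [-0.0088  0.0372] 103.30917869540046
bead s [ 0.474  -0.3793] [ 0.0142 -0.0268] -62.08308694736284
bead s [ 0.4311 -0.3414] [-0.0287  0.0111] 158.8555441066844
bead s [ 0.4469 -0.3739] [-0.0129 -0.0214] -121.08172983037784
```

Emit:
{"fn": "servo_tool", "kwargs": {"targets": [[[0, 0, -0.8], [0, 0, -1], 1], [[0, 0, -0.8], [0, 0, -1], 1], [[0, 0, -0.8], [0, 0, -1], 1], [[0, 0, -0.8], [0, 0, -1], 1], [[0, 0, 0], [-0.4, -0.9, 0], 1], [[0, 0, 0], [-0.4, -0.9, 0], 1], [[0, 0, 0], [-0.4, -0.9, 0], 1], [[0, 0, 0], [-0.4, -0.9, 0], 1], [[0, 0, 0], [-0.4, -0.9, 0], 1], [[0, 0, 0], [-0.4, -0.9, 0], 1]]}}

```text
t: 0.93
ee_pos: [0.2533, 0.3559, 0.351]
eef_rot: [-0.0, 0.0, 1.0, -0.0]
ft_force: [0.7, 0.4, 0.4]
width: 0.0853
gripper_force: 0.0
```

Emit:
{"fn": "servo_tool", "kwargs": {"targets": [[[0, 0, 0], [-0.4, -0.9, 0], 1], [[0, 0, 0], [-0.4, -0.9, 0], 1], [[0, 0, 0], [-0.4, -0.9, 0], 1], [[0, 0, 0], [-0.4, -0.9, 0], 1], [[0, 0, 0], [-0.4, -0.9, 0], 1], [[0, 0, 0], [-0.4, -0.9, 0], 1], [[0, 0, 0], [-0.4, -0.9, 0], 1], [[0, 0, 0], [-0.4, -0.9, 0], 1], [[0, 0, 0], [-0.4, -0.9, 0], 1], [[0, 0, 0], [-0.4, -0.9, 0], 1]]}}

```text
t: 1.77
ee_pos: [0.3731, 0.0857, 0.3512]
eef_rot: [-0.0, 0.0, 1.0, -0.0]
ft_force: [-0.1, -0.2, 0.8]
width: 0.0856
gripper_force: 0.0
```

Emit:
{"fn": "servo_tool", "kwargs": {"targets": [[[0, 0, 0], [-0.4, -0.9, 0], 1], [[0, 0, 0], [-0.4, -0.9, 0], 1], [[0, 0, 0], [-0.4, -0.9, 0], 1], [[0, 0, 0], [-0.4, -0.9, 0], 1], [[0, 0, 0], [-0.4, -0.9, 0], 1], [[0, 0, 0], [-0.4, -0.9, 0], 1], [[0, 0, 0], [-0.41, -0.93, 0], 1], [[0, 0, 0], [-0.41, -0.93, 0], 1], [[0, 0, 0], [0, 0, 0.8], 1], [[0, 0, 0], [0, 0, 0.8], 1]]}}

```text
t: 2.6
ee_pos: [0.4704, -0.1325, 0.3025]
eef_rot: [0.0, 0.002, 1.0, -0.0]
ft_force: [-0.8, 0.7, -1.1]
width: 0.0856
gripper_force: 0.0
```

```bash
python3 - <<'E'
from h import *
s=st();print(np.round(s['joint_positions'],3))
a=shot('scene');b=shot('top')
A=cv2.resize(a['frame'][110:265,280:440],None,fx=5,fy=5,interpolation=cv2.INTER_CUBIC)[:600]
cv2.imwrite('pics/s2.png',A[...,::-1])
E
```

```text
t 2.6 p [ 0.4704 -0.1325  0.3025] q [ 3.0e-04  1.6e-03  1.0e+00 -1.0e-04] F [-0.8  0.7 -1.1] w 0.0856368220740154 g 0.0
[-0.274 -0.021  0.205  1.797 -0.    -0.271]
```

View pics/s2.png

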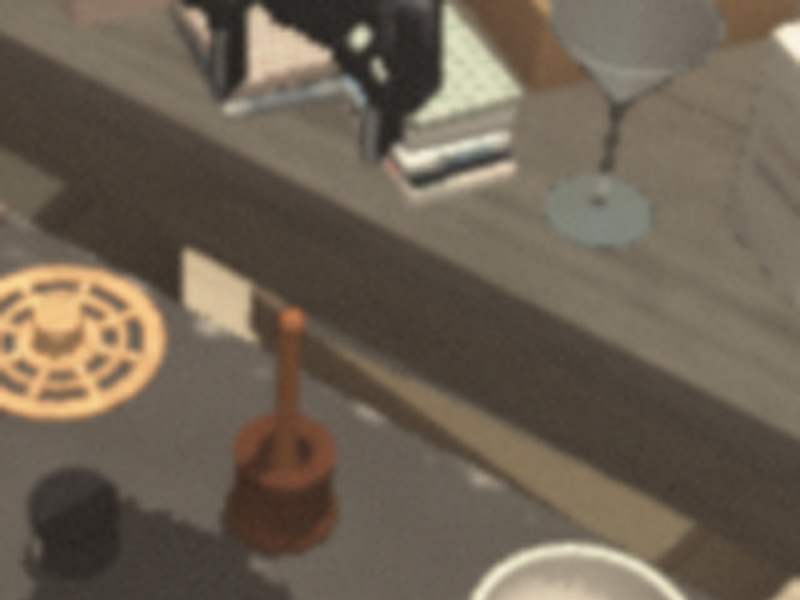

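The picture shows the stick standing at about s2 (290,320) and the open finger tips at (225,95) and (375,160), above it.

```bash
python3 - <<'E'
from h import *
a=load('scene')
print(atz(a,280+60.0,110+25.3,.3155),atz(a,280+45,110+19,.3155),atz(a,280+75,110+32,.3155))
E
```

```text
[ 0.4664413  -0.13508137  0.3155    ] [ 0.46264653 -0.08915262  0.3155    ] [ 0.46885395 -0.18054103  0.3155    ]
```

Emit:
{"fn": "servo_tool", "kwargs": {"targets": [[[0, 0, 0], [0, 0, 0.8], 1], [[0, 0, 0], [0, 0, 0.8], 1], [[0, 0, 0], [0, 0, 0.8], 1], [[0, 0, 0], [0, 0, 0.8], 1], [[0, 0, 0], [0, 0, 0.8], 1], [[0, 0, 0], [0, 0, 0.8], 1], [[0, 0, 0], [0, 0, 0.8], 1], [[0, 0, 0], [0, 0, 0.27], 1], [[0, 0, 0], [0, 0, 0], 1]]}}

```text
t: 3.45
ee_pos: [0.4687, -0.1303, 0.1265]
eef_rot: [-0.001, 0.0, 1.0, 0.0]
ft_force: [-0.9, 0.5, -0.1]
width: 0.0855
gripper_force: 0.0
```

Emit:
{"fn": "servo_tool", "kwargs": {"targets": [[[0, 0, 0], [0, 0, 0], 0], [[0, 0, 0], [0, 0, 0], 0], [[0, 0, 0], [0, 0, 0], 0], [[0, 0, 0], [0, 0, 0], 0], [[0, 0, 0], [0, 0, 0], 0], [[0, 0, 0], [0, 0, 0], 0], [[0, 0, 0], [0, 0, 0], 0]], "newtons": 80}}

```text
t: 4.03
ee_pos: [0.4697, -0.131, 0.1278]
eef_rot: [0.0, 0.0, 1.0, -0.0]
ft_force: [-0.2, -1.0, 3.6]
width: 0.0122
gripper_force: 77.9
```

Emit:
{"fn": "servo_tool", "kwargs": {"targets": [[[0, 0, 0], [0, 0, -0.3], 0], [[0, 0, 0], [0, 0, -0.6], 0], [[0, 0, 0], [0, 0, -0.9], 0], [[0, 0, 0], [0, 0, -0.9], 0], [[0, 0, 0], [0, 0, -0.9], 0], [[0, 0, 0], [-0.2, -0.7, 0], 0], [[0, 0, 0], [-0.2, -0.9, 0], 0], [[0, 0, 0], [-0.2, -0.9, 0], 0], [[0, 0, 0], [-0.2, -0.9, 0], 0], [[0, 0, 0], [-0.2, -0.9, 0], 0]]}}

```text
t: 4.87
ee_pos: [0.4994, -0.2609, 0.2356]
eef_rot: [0.0, 0.0, 1.0, 0.0]
ft_force: [0.5, 0.8, -0.8]
width: 0.0125
gripper_force: 78.0
```

Emit:
{"fn": "servo_tool", "kwargs": {"targets": [[[0, 0, 0], [0, -0.9, 0], 0], [[0, 0, 0], [0, -0.9, 0], 0], [[0, 0, 0], [0, -0.6, 0], 0], [[0, 0, 0], [0, -0.3, 0], 0], [[0, 0, 0], [0, 0, 0], 0], [[0, 0, 0], [0, 0, 0], 0]]}}

```text
t: 5.37
ee_pos: [0.4991, -0.3404, 0.2352]
eef_rot: [-0.0, 0.001, 1.0, 0.0]
ft_force: [-0.7, -1.0, -0.1]
width: 0.0121
gripper_force: 78.1
```

```bash
python3 - <<'E'
from h import *
s=st();p=s['ee_pos']
a=shot('scene');b=shot('top')
crop(a,330,140,450,265,4.8,'s3.png')
for n,c in (('scene',a),('top',b)):
    C=cloud(c);o=cam(c);o=-o[0].T@o[1]
    for z in np.arange(p[2]-.12,p[2]-.01,.02):
        m=(np.hypot(C[...,0]-p[0],C[...,1]-p[1])<.025)&(abs(C[...,2]-z)<.01);
        if m.sum():
            X=C[m].mean(0);d=(X-o)[:2];d/=np.linalg.norm(d);r=.007 if z>p[2]-.074 else .01
            print(n,round(z,3),m.sum(),'axis-tcp mm',((X[:2]+d*r*.8-p[:2])*1000).round(1))
E
```

```text
t 5.37 p [ 0.4991 -0.3404  0.2352] q [-2.e-04  6.e-04  1.e+00  3.e-04] F [-0.7 -1.  -0.1] w 0.012054672558943753 g 78.06033968925476
scene 0.115 9 axis-tcp mm [ 0.8 -0.5]
scene 0.135 35 axis-tcp mm [ 1.1 -0.9]
scene 0.155 43 axis-tcp mm [ 1.7 -0.1]
scene 0.175 31 axis-tcp mm [ 1.1 -0.4]
scene 0.195 23 axis-tcp mm [ 0.7 -0.2]
scene 0.215 29 axis-tcp mm [ 0.6 -0.9]
```

View pics/s3.png

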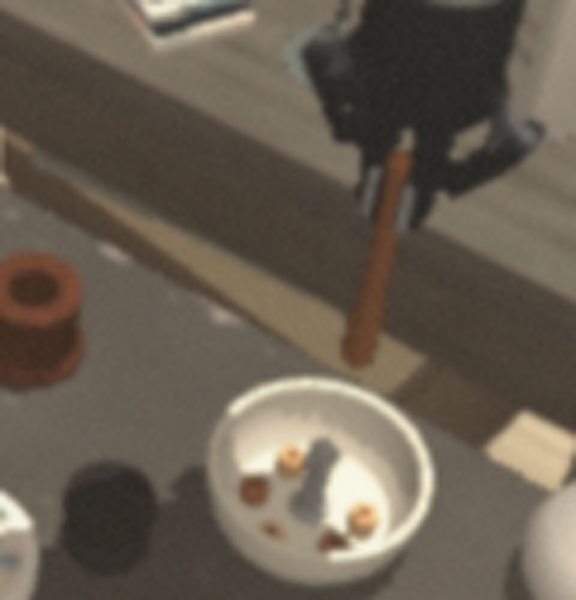

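Stick hangs vertical in the gripper (tip at s3 (357,358)); post top at (320,447); five beads, gap on the far side. Next I enter the gap.

Emit:
{"fn": "servo_tool", "kwargs": {"targets": [[[0, 0, 0], [0, -0.32, 0], 0], [[0, 0, 0], [0, 0, 0.5], 0], [[0, 0, 0], [0, 0, 0.8], 0], [[0, 0, 0], [0, 0, 0.8], 0], [[0, 0, 0], [0, 0, 0.7], 0], [[0, 0, 0], [0, 0, 0.4], 0], [[0, 0, 0], [0, 0, 0.25], 0], [[0, 0, 0], [0, 0, 0], 0], [[0, 0, 0], [0, 0, 0], 0]]}}

```text
t: 6.22
ee_pos: [0.4995, -0.3504, 0.1326]
eef_rot: [0.0, 0.0, 1.0, -0.0]
ft_force: [0.4, -1.0, -0.2]
width: 0.0119
gripper_force: 78.1
```

```bash
python3 - <<'E'
from h import *
st()
t=np.radians(-7.5+12*np.arange(31));P=np.c_[np.cos(t),np.sin(t)]*31
D=np.diff(P,axis=0)/30*[-1,1];print(D.round(2).tolist())
E
```

```text
t 6.22 p [ 0.4995 -0.3504  0.1326] q [ 3.e-04  2.e-04  1.e+00 -2.e-04] F [ 0.4 -1.  -0.2] w 0.011854438650293505 g 78.0687403678894
[[-0.01, 0.22], [0.04, 0.21], [0.08, 0.2], [0.12, 0.18], [0.16, 0.15], [0.18, 0.11], [0.2, 0.07], [0.21, 0.03], [0.22, -0.02], [0.21, -0.06], [0.19, -0.1], [0.16, -0.14], [0.13, -0.17], [0.09, -0.19], [0.05, -0.21], [0.01, -0.22], [-0.04, -0.21], [-0.08, -0.2], [-0.12, -0.18], [-0.16, -0.15], [-0.18, -0.11], [-0.2, -0.07], [-0.21, -0.03], [-0.22, 0.02], [-0.21, 0.06], [-0.19, 0.1], [-0.16, 0.14], [-0.13, 0.17], [-0.09, 0.19], [-0.05, 0.21]]
```

Emit:
{"fn": "servo_tool", "kwargs": {"targets": [[[0, 0, 0], [-0.01, 0.22, 0], 0], [[0, 0, 0], [0.04, 0.21, 0], 0], [[0, 0, 0], [0.08, 0.2, 0], 0], [[0, 0, 0], [0.12, 0.18, 0], 0], [[0, 0, 0], [0.16, 0.15, 0], 0], [[0, 0, 0], [0.18, 0.11, 0], 0], [[0, 0, 0], [0.2, 0.07, 0], 0], [[0, 0, 0], [0.21, 0.03, 0], 0], [[0, 0, 0], [0.22, -0.02, 0], 0], [[0, 0, 0], [0.21, -0.06, 0], 0]]}}

```text
t: 7.05
ee_pos: [0.4581, -0.3199, 0.1336]
eef_rot: [0.003, 0.001, 1.0, -0.003]
ft_force: [7.0, -10.4, 2.5]
width: 0.0125
gripper_force: 80.7
```

```bash
python3 - <<'E'
from h import *
st();b=shot('scene');c=shot('top')
A=b['frame'][200:280,350:450];B=c['frame'][140:220,340:440]
M=cv2.resize(np.hstack([A,B]),None,fx=4,fy=4,interpolation=cv2.INTER_CUBIC);cv2.imwrite('pics/s4.png',M[...,::-1])
E
```

```text
t 7.05 p [ 0.4581 -0.3199  0.1336] q [ 2.5e-03  6.0e-04  1.0e+00 -3.1e-03] F [  7.  -10.4   2.5] w 0.012476143399287388 g 80.67370176315308
```

View pics/s4.png

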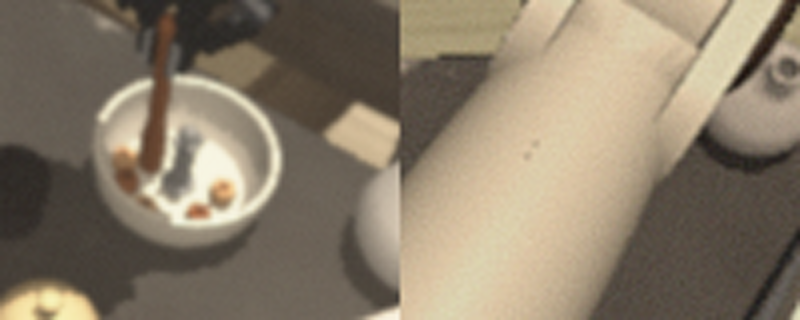

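Picture: stick at (155,165), three beads ahead of and outside it at (123,158), (127,182) and (147,202), the others at (197,212) and (222,193). The 12 N is directed inward, so a bead is being wedged against the wall. I'll back off and push at a larger radius.

Emit:
{"fn": "servo_tool", "kwargs": {"targets": [[[0, 0, 0], [-0.21, 0.06, 0], 0], [[0, 0, 0], [-0.22, 0.02, 0], 0], [[0, 0, 0], [0, 0, 0], 0]]}}

```text
t: 7.4
ee_pos: [0.471, -0.3167, 0.1327]
eef_rot: [0.002, 0.001, 1.0, -0.002]
ft_force: [4.0, -5.1, 1.4]
width: 0.0122
gripper_force: 79.0
```

```bash
python3 - <<'E'
from h import *
p=np.array(st()['ee_pos'][:2]);d=p-[.4675,-.346];print(np.hypot(*d),np.degrees(np.arctan2(d[1],d[0])))
t=np.radians(88.5+8*np.arange(0,39));P=np.c_[np.cos(t),np.sin(t)]*35+np.array([467.5,-346])
P=np.vstack([p*1000,P]);D=np.diff(P,axis=0)/30*[-1,1];print(D.round(2).tolist())
E
```

```text
t 7.4 p [ 0.471  -0.3167  0.1327] q [ 1.5e-03  6.0e-04  1.0e+00 -1.8e-03] F [ 4.  -5.1  1.4] w 0.012221106312123734 g 79.00539994239807
0.029498684606833858 83.26943459450257
[[0.08, 0.19], [0.16, -0.01], [0.16, -0.03], [0.15, -0.05], [0.15, -0.07], [0.13, -0.09], [0.12, -0.11], [0.1, -0.13], [0.09, -0.14], [0.06, -0.15], [0.04, -0.16], [0.02, -0.16], [-0.0, -0.16], [-0.02, -0.16], [-0.05, -0.16], [-0.07, -0.15], [-0.09, -0.14], [-0.11, -0.12], [-0.12, -0.11], [-0.14, -0.09], [-0.15, -0.07], [-0.16, -0.05], [-0.16, -0.03], [-0.16, -0.0], [-0.16, 0.02], [-0.16, 0.04], [-0.15, 0.06], [-0.14, 0.08], [-0.13, 0.1], [-0.11, 0.12], [-0.09, 0.13], [-0.08, 0.14], [-0.05, 0.15], [-0.03, 0.16], [-0.01, 0.16], [0.01, 0.16], [0.04, 0.16], [0.06, 0.15], [0.08, 0.14]]
```

Emit:
{"fn": "servo_tool", "kwargs": {"targets": [[[0, 0, 0], [0, -0.12, 0], 0], [[0, 0, 0], [0, -0.12, 0], 0], [[0, 0, 0], [0, 0, 0], 0], [[0, 0, 0], [0, 0, 0], 0]]}}

```text
t: 7.73
ee_pos: [0.4692, -0.3224, 0.1313]
eef_rot: [-0.0, 0.001, 1.0, 0.0]
ft_force: [0.5, -0.3, -1.0]
width: 0.012
gripper_force: 78.0
```

```bash
cat >> h.py <<'E'
def beads(c,ctr=(.4675,-.346)):
    C=cloud(c);hsv=cv2.cvtColor(c['frame'],cv2.COLOR_RGB2HSV)
    d=C[...,:2]-np.array(ctr);r=np.hypot(d[...,0],d[...,1])
    m=(r<.07)&(C[...,2]<.07)&(hsv[...,1]>75)&((hsv[...,0]<22)|(hsv[...,0]>170))
    n,l,s,ce=cv2.connectedComponentsWithStats(m.astype(np.uint8))
    for i in range(1,n):
        if s[i,4]<4: continue
        X=C[l==i].mean(0);e=X[:2]-np.array(ctr);hh=hsv[l==i].mean(0)
        print('px',ce[i].round(1),'n',s[i,4],'xyz',X.round(3),'r',round(np.hypot(*e)*1e3),'ang',round(np.degrees(np.arctan2(e[1],e[0]))),'hsv',hh.round())
E
python3 - <<'E'
from h import *
for i in (0,1):
    if i: st();shot('scene')
    beads(load('scene'))
E
```

```text
px [384.3 240.6] n 135 xyz [ 0.447 -0.322  0.033] r 31 ang 131 hsv [ 13. 111. 125.]
px [405.3 247.6] n 30 xyz [ 0.47  -0.381  0.024] r 35 ang -87 hsv [ 16. 105. 201.]
px [399.4 252.5] n 19 xyz [ 0.444 -0.376  0.025] r 39 ang -128 hsv [ 13. 110. 187.]
t 7.73 p [ 0.4692 -0.3224  0.1313] q [-5.e-04  6.e-04  1.e+00  4.e-04] F [ 0.5 -0.3 -1. ] w 0.012030629338060575 g 78.02963376045227
px [385.3 238.4] n 132 xyz [ 0.454 -0.321  0.034] r 28 ang 117 hsv [ 13. 113. 117.]
px [405.2 247.7] n 32 xyz [ 0.47  -0.38   0.023] r 34 ang -86 hsv [ 16. 104. 199.]
px [386.4 250.2] n 12 xyz [ 0.428 -0.343  0.025] r 40 ang 175 hsv [ 15.  92. 136.]
px [399.6 252.3] n 15 xyz [ 0.445 -0.376  0.026] r 38 ang -127 hsv [ 13. 101. 151.]
```

```bash
python3 - <<'E'
from h import *
crop(load('scene'),368,208,428,268,10,'s5.png')
E
```

```text
(no output)
```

View pics/s5.png

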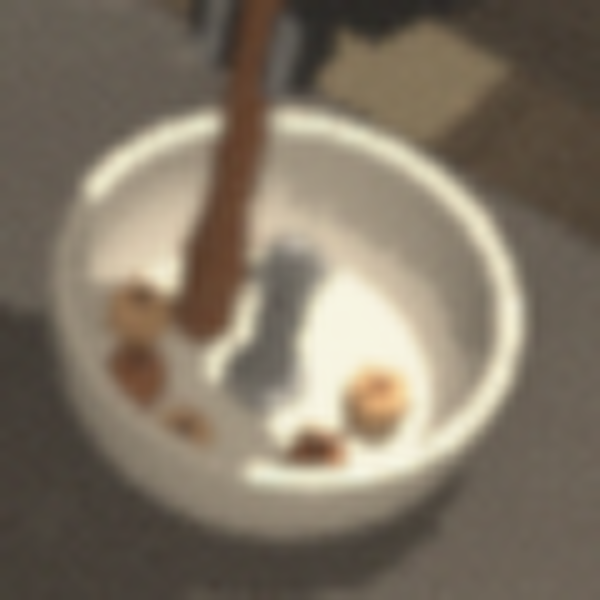

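Picture: beads at (137,308), (137,370), (187,428), (315,447) and (377,400), all low in the bowl; stick tip at (205,330), post foot at (265,390).

```bash
python3 - <<'E'
from h import *
a=load('scene');f=lambda x,y,z:atz(a,(x+.5)/10-.5+368,(y+.5)/10-.5+208,z)[:2]
print('tip',f(205,333,.012),'post foot',f(262,395,.008),'post top',f(288,248,.074))
print('rim',f(288,292,.05))
for x in [(137,308),(137,370),(187,428),(315,447),(377,400)]:
    p=f(*x,.018);d=p-[.4655,-.347];print(p.round(4),round(np.hypot(*d)*1e3,1),round(np.degrees(np.arctan2(d[1],d[0]))))
E
```

```text
tip [ 0.46781727 -0.3254431 ] post foot [ 0.46184496 -0.34930326] post top [ 0.46431053 -0.34563574]
rim [ 0.46842631 -0.34717863]
[ 0.459  -0.3065] 41.0 99
[ 0.4401 -0.3185] 38.2 132
[ 0.4317 -0.3408] 34.4 170
[ 0.4488 -0.3733] 31.2 -122
[ 0.4741 -0.3791] 33.2 -75
```

```bash
python3 - <<'E'
from h import *
t=np.radians(60+10*np.arange(0,32));P=np.c_[np.cos(t),np.sin(t)]*35.5
D=np.diff(P,axis=0)/30*[-1,1];print(D.round(3).tolist(), P[0]+[467,-345])
E
```

```text
[[0.187, 0.087], [0.199, 0.053], [0.205, 0.018], [0.205, -0.018], [0.199, -0.053], [0.187, -0.087], [0.169, -0.118], [0.146, -0.146], [0.118, -0.169], [0.087, -0.187], [0.053, -0.199], [0.018, -0.205], [-0.018, -0.205], [-0.053, -0.199], [-0.087, -0.187], [-0.118, -0.169], [-0.146, -0.146], [-0.169, -0.118], [-0.187, -0.087], [-0.199, -0.053], [-0.205, -0.018], [-0.205, 0.018], [-0.199, 0.053], [-0.187, 0.087], [-0.169, 0.118], [-0.146, 0.146], [-0.118, 0.169], [-0.087, 0.187], [-0.053, 0.199], [-0.018, 0.205], [0.018, 0.205]] [ 484.75       -314.25609817]
```

Emit:
{"fn": "servo_tool", "kwargs": {"targets": [[[0, 0, 0], [-0.25, 0, 0], 0], [[0, 0, 0], [-0.27, 0, 0], 0], [[0, 0, 0], [0, 0.14, 0], 0], [[0, 0, 0], [0, 0.13, 0], 0], [[0, 0, 0], [0, 0, 0], 0]]}}

```text
t: 8.2
ee_pos: [0.4856, -0.3134, 0.1315]
eef_rot: [-0.0, -0.0, 1.0, 0.0]
ft_force: [-0.4, 0.3, -0.1]
width: 0.0121
gripper_force: 78.0
```

Emit:
{"fn": "servo_tool", "kwargs": {"targets": [[[0, 0, 0], [0.187, 0.07, 0], 0], [[0, 0, 0], [0.199, 0.05, 0], 0], [[0, 0, 0], [0.205, 0.018, 0], 0], [[0, 0, 0], [0.205, -0.018, 0], 0], [[0, 0, 0], [0.199, -0.053, 0], 0], [[0, 0, 0], [0.187, -0.087, 0], 0]]}}

```text
t: 8.7
ee_pos: [0.4502, -0.3154, 0.1326]
eef_rot: [0.001, 0.0, 1.0, -0.001]
ft_force: [6.1, -0.9, 1.6]
width: 0.0119
gripper_force: 78.2
```

```bash
python3 - <<'E'
from h import *
st();c=shot('scene');beads(c)
E
```

```text
t 8.7 p [ 0.4502 -0.3154  0.1326] q [ 1.4e-03  3.0e-04  1.0e+00 -6.0e-04] F [ 6.1 -0.9  1.6] w 0.01190793456984038 g 78.1861960887909
px [383.4 240.9] n 104 xyz [ 0.442 -0.322  0.037] r 35 ang 137 hsv [ 13. 110. 118.]
px [405.2 247.7] n 32 xyz [ 0.47  -0.38   0.023] r 34 ang -86 hsv [ 16. 104. 198.]
px [399.4 252.5] n 19 xyz [ 0.444 -0.376  0.025] r 38 ang -128 hsv [ 13. 110. 187.]
```

Emit:
{"fn": "servo_tool", "kwargs": {"targets": [[[0, 0, 0], [0.169, -0.118, 0], 0], [[0, 0, 0], [0.146, -0.146, 0], 0], [[0, 0, 0], [0.118, -0.169, 0], 0], [[0, 0, 0], [0.087, -0.187, 0], 0]]}}

```text
t: 9.08
ee_pos: [0.4346, -0.3345, 0.1324]
eef_rot: [0.001, 0.0, 1.0, -0.001]
ft_force: [4.2, -1.9, 0.5]
width: 0.0122
gripper_force: 78.5
```

```bash
python3 - <<'E'
from h import *
st();c=shot('scene');beads(c);crop(c,368,208,428,268,10,'s6.png')
E
```

```text
t 9.08 p [ 0.4346 -0.3345  0.1324] q [ 9.e-04  4.e-04  1.e+00 -7.e-04] F [ 4.2 -1.9  0.5] w 0.012174330389205477 g 78.47317099571228
px [389.2 247. ] n 131 xyz [ 0.435 -0.346  0.035] r 32 ang 180 hsv [ 13. 111. 141.]
px [405.1 247.6] n 30 xyz [ 0.47  -0.38   0.023] r 34 ang -85 hsv [ 16. 105. 200.]
```

```bash
cat >> h.py <<'E'
def asc(c,u0=370,v0=222,u1=422,v1=262):
    h=cv2.cvtColor(c['frame'],cv2.COLOR_RGB2HSV);C=cloud(c)
    for v in range(v0,v1,1):
        print(v,''.join(('#' if C[v,u,2]>.038 else 'o' if h[v,u,2]>150 else 'x') if h[v,u,1]>75 and (h[v,u,0]<22 or h[v,u,0]>170) else '.' if h[v,u,2]>170 else ' ' for u in range(u0,u1)))
E
python3 - <<'E'
from h import *
asc(load('scene'))
E
```

```text
222            ....   ####             ....  xxxxxxxxxxx
223          .....    ####             .....    xxxxxxxx
224         .....      ##               .....    xxxxxxx
225        .....       ##                 .....    xxxxx
226       ....   ....  ##                   ....    xxxx
227       ...   ......####     .             ....      x
228      .... ........ ###  .......           ....      
229     .... .........#####.........           ....     
230     ..............#### ..........           ...     
231     ... ..........#### ............          ...    
232    .............. ####...  .........         ...    
233    .............. ####...   ..........        ...   
234    .............. ####...     ........         ..   
235    .............. ### ..      ..........       ...  
236    .............. ### ..     ............      ...  
237     .............#### ..     ............      ...  
238      ........... #### ..     .............     ...  
239      ........... #####.     ..............     ...  
240       ..........######      ..............     ...  
241       .......
[... 426 characters left out ...]
........    
249              xxxxoo...   ........xooo#.........     
250                xxoo..............xxoo.........      
251                 xxoo........oooo.. o ........       
252                  #oo.ooo...ooooo............        
253                    .#oooo.ooooooo..........         
254                        #oooxoooo.........           
255                         ..   ...........            
256                               .......               
257                                                     
258                                                     
259                                                     
260                                                     
261
```

```bash
python3 - <<'E'
from h import *
a=load('scene')
for u,v,z in [(383,245.5,.022),(383,245.5,.035),(390,250.5,.02),(395,252.5,.02),(401,252.7,.02),(408.5,247.5,.02)]:
    p=atz(a,u,v,z)[:2]+[.0014,.003];d=p-[.467,-.345];print(u,v,p.round(4),round(np.hypot(*d)*1e3,1),round(np.degrees(np.arctan2(d[1],d[0]))))
for u,v in [(384,245),(382,246),(381,246),(383,247),(390,250)]: print(dep(a,u,v).round(3))
E
```

```text
383 245.5 [ 0.4391 -0.3224] 35.9 141
383 245.5 [ 0.4303 -0.3261] 41.3 153
390 250.5 [ 0.438  -0.3471] 29.1 -176
395 252.5 [ 0.4409 -0.362 ] 31.2 -147
401 252.7 [ 0.4509 -0.376 ] 34.9 -117
408.5 247.5 [ 0.48   -0.3839] 41.0 -71
[ 0.448 -0.324  0.012]
[ 0.433 -0.325  0.024]
[ 0.428 -0.324  0.028]
[ 0.432 -0.329  0.024]
[ 0.447 -0.346  0.006]
```

View pics/s6.png

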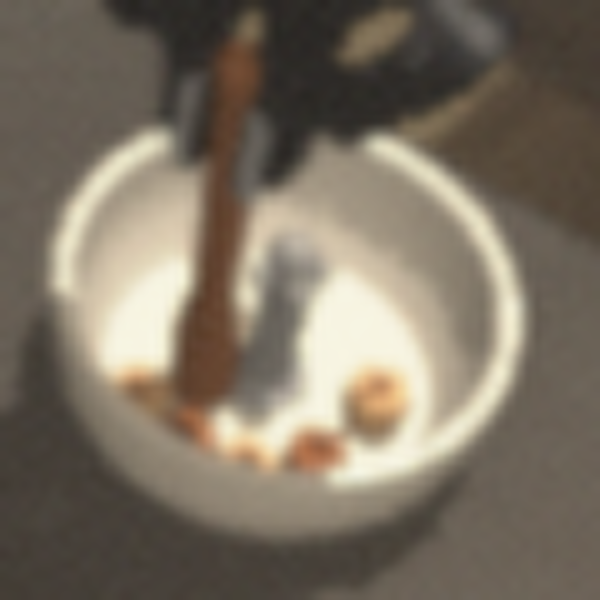

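Picture: beads at (140,385), (195,425), (250,455), (315,450) and (377,400). The first rides against the wall just outside the stick, the next two have moved on, and the last two have yet to move. I'll release inward, lift over and push the remaining two from the other side along the wall.

Emit:
{"fn": "servo_tool", "kwargs": {"targets": [[[0, 0, 0], [-0.2, -0.06, 0], 0], [[0, 0, 0], [-0.2, -0.06, 0], 0], [[0, 0, 0], [0, 0, -0.6], 0], [[0, 0, 0], [0, 0, -0.6], 0], [[0, 0, 0], [-0.35, 0.71, 0], 0], [[0, 0, 0], [-0.88, 0, 0], 0], [[0, 0, 0], [-0.58, -0.73, 0], 0], [[0, 0, 0], [0, -0.72, 0], 0], [[0, 0, 0], [0, 0, 0], 0], [[0, 0, 0], [0, 0, 0], 0]]}}

```text
t: 9.97
ee_pos: [0.5006, -0.3595, 0.1662]
eef_rot: [-0.001, 0.001, 1.0, 0.001]
ft_force: [-0.2, -0.2, -0.8]
width: 0.0125
gripper_force: 78.7
```

```bash
python3 - <<'E'
from h import *
p=np.array(st()['ee_pos'][:2])*1000
c=shot('scene');asc(c);beads(c)
t=np.radians(-25-10*np.arange(0,17));P=np.c_[np.cos(t),np.sin(t)]*37.5+[467,-345];P=np.vstack([p,P])
print((np.diff(P,axis=0)/30*[-1,1]).round(2).tolist())
E
```

```text
t 9.97 p [ 0.5006 -0.3595  0.1662] q [-1.3e-03  7.0e-04  1.0e+00  9.0e-04] F [-0.2 -0.2 -0.8] w 0.012525322382108413 g 78.72005581855774
222            .......             ..... ######xxxxxxxxx
223          ......                      ######xxxxxxxxx
224         .....                       #######x xxxxxxx
225        .....    ...      .          #######    xxxxx
226       ....   ..............        #######       xxx
227       .... .................       #######...     xx
228      .... .....................    ####### ...      
229     .... .......................   ####### ....     
230     .............................  #######  ...     
231     ......................   .....  #####    ...    
232     .....................    ......          ...    
233     .. .  ...............     ........        ...   
234            .............       .......        ...   
235            .............       .........       ...  
236            .............      ...........      ...  
237            .............     ............      ...  
238               ..........     ..... .......     
[... 1109 characters left out ...]
                                    
259                                                     
260                                                     
261                                                     
px [407.6 229.2] n 27 xyz [ 0.503 -0.362  0.061] r 39 ang -24 hsv [ 12. 110. 105.]
px [390.3 250.3] n 72 xyz [ 0.434 -0.352  0.026] r 34 ang -170 hsv [ 14.  97. 128.]
px [404.8 248.2] n 31 xyz [ 0.469 -0.38   0.021] r 34 ang -87 hsv [ 15. 101. 142.]
[[-0.01, -0.05], [0.11, -0.19], [0.14, -0.17], [0.17, -0.14], [0.19, -0.11], [0.2, -0.07], [0.21, -0.04], [0.22, 0.0], [0.21, 0.04], [0.2, 0.07], [0.19, 0.11], [0.17, 0.14], [0.14, 0.17], [0.11, 0.19], [0.07, 0.2], [0.04, 0.21], [-0.0, 0.22]]
```

Emit:
{"fn": "servo_tool", "kwargs": {"targets": [[[0, 0, 0], [0, -0.05, 0.6], 0], [[0, 0, 0], [0, 0, 0.53], 0], [[0, 0, 0], [0, 0, 0], 0], [[0, 0, 0], [0.11, -0.19, 0], 0], [[0, 0, 0], [0.14, -0.17, 0], 0], [[0, 0, 0], [0.17, -0.14, 0], 0], [[0, 0, 0], [0.19, -0.11, 0], 0], [[0, 0, 0], [0.2, -0.07, 0], 0], [[0, 0, 0], [0.21, -0.04, 0], 0]]}}

```text
t: 10.77
ee_pos: [0.4695, -0.3831, 0.1343]
eef_rot: [0.0, 0.001, 1.0, -0.0]
ft_force: [0.8, 0.0, 0.9]
width: 0.012
gripper_force: 78.7
```

```bash
python3 - <<'E'
from h import *
st();c=shot('scene');asc(c,v0=236,v1=258);beads(c)
E
```

```text
t 10.77 p [ 0.4695 -0.3831  0.1343] q [ 4.e-04  6.e-04  1.e+00 -3.e-04] F [0.8 0.  0.9] w 0.011950634057438715 g 78.73457908630371
236    .....................      ........#####    ...  
237    .....................     ........ #####    ...  
238    .....................     ........ #####    ...  
239     ....................    .........######    ...  
240     ...................     ........ ######    ...  
241     ...................     ........ ######    ...  
242      .................      ........#######    ...  
243       ...............       ....... ######     ...  
244        ..............       ....... ######     ...  
245         ...ox ......        ....... ######    ...   
246           oxxxo.....       ........ x###x#   ....   
247           #xxxx ....      .........xxxxxx    ...    
248            #xxxx          ........ xxxxxx ......    
249              xxxxx         ......oxxxxxx .   ..     
250               xxxxx         ....oxxxxxx ..          
251                 xxxx           xxxxxxo ...          
252                   xxxxxxo  xxxxxxxxxoo...           
253                      xxxxxxxxxxxxxxxo ..            
254                         xxxxxxxxxx#   .             
255                                                     
256                                                     
257                                                     
px [400.2 248.1] n 155 xyz [ 0.452 -0.372  0.034] r 31 ang -121 hsv [ 14. 104. 123.]
```

Emit:
{"fn": "servo_tool", "kwargs": {"targets": [[[0, 0, 0], [0.22, 0, 0], 0], [[0, 0, 0], [0.21, 0.04, 0], 0], [[0, 0, 0], [0.2, 0.07, 0], 0], [[0, 0, 0], [0.19, 0.11, 0], 0]]}}

```text
t: 11.15
ee_pos: [0.4455, -0.3754, 0.1341]
eef_rot: [0.001, 0.0, 1.0, 0.0]
ft_force: [5.5, 1.8, 1.1]
width: 0.0118
gripper_force: 79.1
```

```bash
python3 - <<'E'
from h import *
st();c=shot('scene');asc(c,v0=232,v1=258)
E
```

```text
t 11.15 p [ 0.4455 -0.3754  0.1341] q [9.e-04 2.e-04 1.e+00 2.e-04] F [5.5 1.8 1.1] w 0.011802605639239001 g 79.06617879867554
232    ......................  ...... ####       ...    
233    ......................   ..... ####        ...   
234    ......................     ...#####        ...   
235    .....................      ...##### .       ..   
236    .....................     ....#### ...      ...  
237    .....................     ... #### ...      ...  
238    .....................    .... ####.....     ...  
239     ....................    .... ### .....     ...  
240     .....ooo...........     .... ###......     ...  
241      ...ooooo..........     ... ####.......    ...  
242       ..ooooo.........      ... ####.......    ...  
243        #oooooo.......       .. #####.......    ...  
244         oooooo.......       .. #####........   ...  
245          ooooo......        ..######........  ...   
246          #ooooo.....       .. ######........ ....   
247           #xxxo.....      ... ######............    
248            #xxoo.....    .... ##### ............    
249              xxo......   .... x####............     
250               xxoo........... xxxxx...........      
251                 xxx..........xxxxx ..........       
252                   xo........ xxxxx..........        
253                     . xxx   xxooo..........         
254                          x xxxooo........           
255                                .....                
256                                                     
257
```

Emit:
{"fn": "servo_tool", "kwargs": {"targets": [[[0, 0, 0], [0.17, 0.14, 0], 0], [[0, 0, 0], [0.14, 0.17, 0], 0], [[0, 0, 0], [0.11, 0.19, 0], 0], [[0, 0, 0], [0.07, 0.2, 0], 0]]}}

```text
t: 11.53
ee_pos: [0.4308, -0.3543, 0.1341]
eef_rot: [0.0, 0.0, 1.0, -0.0]
ft_force: [3.6, -1.1, 1.8]
width: 0.0124
gripper_force: 79.0
```

```bash
python3 - <<'E'
from h import *
p=np.array(st()['ee_pos'][:2]);d=p-[.467,-.345];print(np.hypot(*d),np.degrees(np.arctan2(d[1],d[0])));c=shot('scene');asc(c,v0=220,v1=256)
E
```

```text
t 11.53 p [ 0.4308 -0.3543  0.1341] q [ 5.e-04  2.e-04  1.e+00 -1.e-04] F [ 3.6 -1.1  1.8] w 0.01238611730019442 g 78.99988889694214
0.03735379072223245 -165.57259765666095
220               ......     ######                     
221             .......      #####                      
222            .......       #####                     x
223          ......          ####                    xxx
224         .....            ###                  xxxxxx
225        ....     ...     ####                  xxxxxx
226       ....   ......     ####              ..    xxxx
227       ...   ........    ####              ...     xx
228      .... ...........   ####              ....      
229     .... ...............###                ....     
230     ....................###                 ...     
231     ....................###      ..          ...    
232    .....................####  ......         ...    
233    .....................####  ........        ...   
234    .................... ####  ........        ...   
235    .................... ####  ..........       ...  
236    ........
[... 412 characters left out ...]
### ...............    ...  
244         oooooo.......###### ...............    ...  
245          ooooo...... ###### ................  ...   
246          #xooo...... ###### ................ ....   
247           #oooo..... ######................ ....    
248            #oooo....x##### .....................    
249             #oooo...xxx##x.....................     
250               ooo...xxxxxx....................      
251                #oo xxxxxxo...................       
252                   xxxxxxoo..................        
253                      xxooooo...............         
254                        #oooo.............           
255                         .  .............
```

Emit:
{"fn": "servo_tool", "kwargs": {"targets": [[[0, 0, 0], [0.04, 0.21, 0], 0], [[0, 0, 0], [0, 0.22, 0], 0], [[0, 0, 0], [-0.04, 0.21, 0], 0], [[0, 0, 0], [-0.07, 0.2, 0], 0]]}}

```text
t: 11.92
ee_pos: [0.4337, -0.3304, 0.1347]
eef_rot: [0.001, 0.001, 1.0, -0.002]
ft_force: [5.4, -5.1, 2.7]
width: 0.012
gripper_force: 79.9
```

```bash
python3 - <<'E'
from h import *
p=np.array(st()['ee_pos'][:2]);d=p-[.467,-.345];print(np.hypot(*d),np.degrees(np.arctan2(d[1],d[0])));c=shot('scene');asc(c,v0=220,v1=256)
E
```

```text
t 11.92 p [ 0.4337 -0.3304  0.1347] q [ 9.0e-04  6.0e-04  1.0e+00 -1.9e-03] F [ 5.4 -5.1  2.7] w 0.012040236758158315 g 79.91047382354736
0.036355562447977975 156.4079985814371
220                  ####                 xxxxxxxxxxxxxx
221                  ####            ...    xxxxxxxxxxxx
222            ...   ###             ......  xxxxxxxxxxx
223          .....   ###              ......   xxxxxxxxx
224         .....    ###                .....    xxxxxxx
225        ....      ###                  .....    xxxxx
226       ....   ... ###      .             ....     xxx
227       ...   ..... ###  .....             ....     xx
228      .... ....... ####.........           ....      
229     .... ........#####..........           ....     
230     .............#### ............          ...     
231     .............#### .............          ...    
232    ..............####....  .........         ...    
233    ............. ####....   ..........        ...   
234    ........oooo. ####....     ........        ...   
235    .......oooooo#####...      ..........       ...  
236    ....
[... 416 characters left out ...]
    ...............    ...  
244         ooooooxxx##x#       ................   ...  
245         #oooooxxxxxxx       ................  ...   
246          #ooxxxxxxxxx      ................. ....   
247           #oxxxxxxxx      ................. ....    
248            #xxx  x       .......................    
249              xxoooo...   ......................     
250               ooooo...........................      
251                #xooo.........................       
252                  #oo........................        
253                    .....oooo...............         
254                     ....oooo.............           
255                         .  .............
```

Emit:
{"fn": "servo_tool", "kwargs": {"targets": [[[0, 0, 0], [-0.18, -0.08, 0], 0], [[0, 0, 0], [-0.18, -0.08, 0], 0], [[0, 0, 0], [0, 0, -0.5], 0], [[0, 0, 0], [0, 0, -0.8], 0], [[0, 0, 0], [0, 0, -0.8], 0], [[0, 0, 0], [0, 0, -0.8], 0], [[0, 0, 0], [0, 0, -0.7], 0], [[0, 0, 0], [-0.2, 0.9, 0], 0], [[0, 0, 0], [-0.2, 0.9, 0], 0], [[0, 0, 0], [-0.2, 0.9, 0], 0]]}}

```text
t: 12.8
ee_pos: [0.4615, -0.2528, 0.2411]
eef_rot: [-0.001, 0.001, 1.0, 0.0]
ft_force: [0.2, 0.1, -0.8]
width: 0.0119
gripper_force: 78.8
```

Emit:
{"fn": "servo_tool", "kwargs": {"targets": [[[0, 0, 0], [-0.1, 0.9, 0], 0], [[0, 0, 0], [-0.1, 0.9, 0], 0], [[0, 0, 0], [0, 0.9, 0], 0], [[0, 0, 0], [0, 0.6, 0], 0], [[0, 0, 0], [0, 0.4, 0], 0], [[0, 0, 0], [0, 0, 0], 0], [[0, 0, 0], [0, 0, 0], 0]]}}

```text
t: 13.38
ee_pos: [0.4678, -0.1424, 0.2414]
eef_rot: [-0.001, -0.0, 1.0, -0.0]
ft_force: [-0.1, -0.3, -0.0]
width: 0.012
gripper_force: 78.8
```

```bash
python3 - <<'E'
from h import *
s=st();p=np.array(s['ee_pos']);b=shot('top');a=shot('scene')
A=a['frame'][215:265,370:430];B=b['frame'][155:205,350:410]
M=cv2.resize(np.vstack([A,B]),None,fx=6,fy=6,interpolation=cv2.INTER_CUBIC);cv2.imwrite('pics/s7.png',M[...,::-1])
C=cloud(a)
for z in np.arange(p[2]-.115,p[2],.02):
    m=(np.hypot(C[...,0]-p[0],C[...,1]-p[1])<.025)&(abs(C[...,2]-z)<.01)
    if m.sum(): r=.007 if z>p[2]-.074 else .01; print(round(z,3),m.sum(),((C[m].mean(0)[:2]+np.array([.82,.57])*r*.8-p[:2])*1e3).round(1))
X=C[(np.hypot(C[...,0]-p[0],C[...,1]-p[1])<.03)&(C[...,2]<p[2]-.02)&(C[...,2]>.075)];print('lowest',X[:,2].min() if len(X) else None)
E
```

```text
t 13.38 p [ 0.4678 -0.1424  0.2414] q [-6.e-04 -1.e-04  1.e+00 -1.e-04] F [-0.1 -0.3 -0. ] w 0.011981288406280478 g 78.81265997886658
0.126 12 [11.4 -1. ]
0.146 28 [11.  -2.2]
0.166 35 [10.6  0.1]
0.186 23 [ 8.  -0.2]
0.206 25 [ 5.6 -0.3]
0.226 22 [4.2 0.1]
lowest 0.12595147378471608
```

View pics/s7.png

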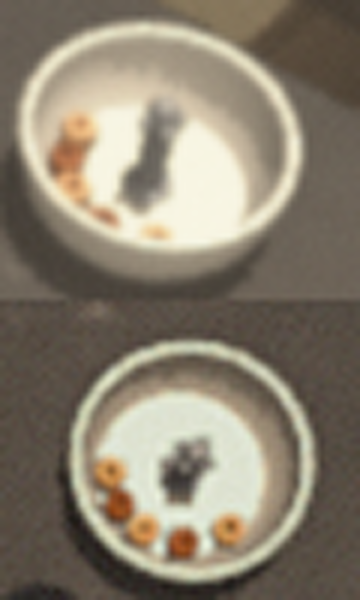

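The picture shows all five beads in the bowl: in the lower (top-camera) half, (112,470), (120,505), (145,527), (183,543) and (230,528). Bead 2, the red one at (120,505), ended up near its starting place, so I'll push once more. The stick has also tilted about 4° in the grip, which I'll correct.

```bash
python3 - <<'E'
from h import *
b=load('top');a=load('scene')
f=lambda x,y,z:atz(b,(x+.5)/6-.5+350,(y-300+.5)/6-.5+155,z)[:2]-[.002,.001]
g=lambda x,y,z:atz(a,(x+.5)/6-.5+370,(y+.5)/6-.5+215,z)[:2]+[.0014,.003]
print('rim',f(193,461,.052),g(160,150,.05),'posttop',f(197,447,.074),g(162,108,.074))
for x,y in [((112,470),(80,125)),((120,505),(68,157)),((145,527),(73,185)),((183,543),(103,215)),((230,528),(155,232))]:
    for p in (f(*x,.022),g(*y,.02)):
        d=p-[.467,-.345];print(p.round(4),round(np.hypot(*d)*1e3),round(np.degrees(np.arctan2(d[1],d[0]))),end=' | ')
    print()
E
```

```text
rim [ 0.46561098 -0.34737043] [ 0.46102404 -0.34912716] posttop [ 0.46869206 -0.3463284 ] [ 0.4654087  -0.34357947]
[ 0.4681 -0.3068] 38 88 | [ 0.4712 -0.3022] 43 84 | 
[ 0.448  -0.3102] 40 119 | [ 0.451 -0.308] 40 113 | 
[ 0.4351 -0.3235] 38 146 | [ 0.4384 -0.3188] 39 138 | 
[ 0.4254 -0.3441] 42 179 | [ 0.4325 -0.3396] 35 171 | 
[ 0.433  -0.3707] 43 -143 | [ 0.4394 -0.3643] 34 -145 |
```

Emit:
{"fn": "servo_tool", "kwargs": {"targets": [[[0, 0.35, 0], [0, 0, 0], 0], [[0, 0.37, 0], [0, 0, 0], 0], [[0, 0, 0], [0, 0, 0], 0], [[0, 0, 0], [0, 0, 0], 0]], "newtons": 120}}

```text
t: 13.82
ee_pos: [0.4681, -0.1432, 0.2411]
eef_rot: [-0.038, 0.001, 0.999, 0.0]
ft_force: [0.3, -0.1, -0.2]
width: 0.0114
gripper_force: 116.9
```

```bash
cat >> h.py <<'E'
def stick(a,p):
    C=cloud(a)
    m=(np.hypot(C[...,0]-p[0],C[...,1]-p[1])<.028)&(C[...,2]<p[2]-.004)&(C[...,2]>p[2]-.118)
    X=C[m];o=cam(a);o=-o[0].T@o[1]
    d=(p-o)[:2];d/=np.linalg.norm(d);r=np.where(X[:,2]>p[2]-.074,.007,.01)
    Y=X[:,:2]+d*(r*.8)[:,None]
    A=np.c_[X[:,2]-p[2],np.ones(len(X))];k=np.linalg.lstsq(A,Y-p[:2],rcond=None)[0]
    print('n',len(X),'slope',k[0].round(4),'off@tcp mm',(k[1]*1e3).round(1),'tip off mm',((k[1]-.119*k[0])*1e3).round(1))
E
python3 - <<'E'
from h import *
p=np.array(st()['ee_pos']);stick(shot('scene'),p)
E
```

```text
t 13.82 p [ 0.4681 -0.1432  0.2411] q [-3.800e-02  8.000e-04  9.993e-01  2.000e-04] F [ 0.3 -0.1 -0.2] w 0.011401180015173736 g 116.94656252861023
n 164 slope [-0.0095  0.0017] off@tcp mm [ 3.1 -0.2] tip off mm [ 4.2 -0.4]
```

Emit:
{"fn": "servo_tool", "kwargs": {"targets": [[[0, 0, 0], [-0.12, -0.5, -0.01], 0], [[0, 0, 0], [-0.12, -0.9, -0.01], 0], [[0, 0, 0], [-0.12, -0.9, -0.01], 0], [[0, 0, 0], [-0.12, -0.9, -0.01], 0], [[0, 0, 0], [-0.12, -0.9, -0.01], 0], [[0, 0, 0], [-0.12, -0.9, -0.01], 0], [[0, 0, 0], [-0.08, -0.6, 0], 0], [[0, 0, 0], [0, -0.33, 0], 0], [[0, 0, 0], [0, 0, 0], 0], [[0, 0, 0], [0, 0, 0], 0]]}}

```text
t: 14.7
ee_pos: [0.4914, -0.3202, 0.2418]
eef_rot: [-0.038, 0.001, 0.999, 0.0]
ft_force: [-0.4, 0.5, -1.0]
width: 0.0114
gripper_force: 117.1
```

Emit:
{"fn": "servo_tool", "kwargs": {"targets": [[[0, 0, 0], [-0.04, 0, 0.5], 0], [[0, 0, 0], [-0.06, 0, 0.8], 0], [[0, 0, 0], [-0.06, 0, 0.8], 0], [[0, 0, 0], [-0.06, 0, 0.8], 0], [[0, 0, 0], [-0.04, 0, 0.5], 0], [[0, 0, 0], [-0.01, 0, 0.15], 0], [[0, 0, 0], [0, 0, 0], 0]]}}

```text
t: 15.28
ee_pos: [0.4914, -0.319, 0.1344]
eef_rot: [-0.038, -0.0, 0.999, 0.0]
ft_force: [0.3, 0.4, -0.1]
width: 0.0112
gripper_force: 117.1
```

```bash
python3 - <<'E'
from h import *
s=st();p=np.array(s['ee_pos'])*1000+[3,0,0]
c=np.array([467,-345]);d=p[:2]-c;print(np.hypot(*d),np.degrees(np.arctan2(d[1],d[0])))
t=np.radians(40+10*np.arange(0,9));P=np.c_[np.cos(t),np.sin(t)]*38+c
D=np.diff(np.vstack([p[:2],P]),axis=0)/30;print(np.c_[-D[:,0],D[:,1],-.075*D[:,0]].round(3).tolist())
E
```

```text
t 15.28 p [ 0.4914 -0.319   0.1344] q [-3.830e-02 -2.000e-04  9.993e-01  5.000e-04] F [ 0.3  0.4 -0.1] w 0.01115655045553973 g 117.08733201026917
37.78690001783447 43.53995749946616
[[-0.057, -0.053, -0.004], [0.156, 0.156, 0.012], [0.181, 0.127, 0.014], [0.2, 0.093, 0.015], [0.213, 0.057, 0.016], [0.22, 0.019, 0.016], [0.22, -0.019, 0.016], [0.213, -0.057, 0.016], [0.2, -0.093, 0.015]]
```

Emit:
{"fn": "servo_tool", "kwargs": {"targets": [[[0, 0, 0], [0.1, 0.1, 0.01], 0], [[0, 0, 0], [0.18, 0.13, 0.01], 0], [[0, 0, 0], [0.2, 0.09, 0.015], 0], [[0, 0, 0], [0.21, 0.06, 0.015], 0], [[0, 0, 0], [0.22, 0.02, 0.015], 0], [[0, 0, 0], [0.22, -0.02, 0.015], 0]]}}

```text
t: 15.78
ee_pos: [0.4582, -0.3093, 0.1364]
eef_rot: [-0.036, 0.0, 0.999, -0.001]
ft_force: [3.8, -1.3, 0.6]
width: 0.0112
gripper_force: 117.1
```

```bash
python3 - <<'E'
from h import *
s=st();c=shot('scene');asc(c,v0=224,v1=256)
E
```

```text
t 15.78 p [ 0.4582 -0.3093  0.1364] q [-3.610e-02  3.000e-04  9.993e-01 -1.000e-03] F [ 3.8 -1.3  0.6] w 0.011184502234406977 g 117.12413191795349
224           ... #####                 .....    xxxxxxx
225               #####      .            .....    xxxxx
226               ####  .......             ....     xxx
227              ##### .........             ....     xx
228              ##### ............           ....      
229           .  ##### .............           ....     
230           . ###### ..............           ...     
231           . ###### ................          ...    
232           . ######.......  .........         ...    
233          .. ######.......   ..........        ...   
234          .. ##### .......     ........        ...   
235           . ##### ......      ..........       ...  
236            x#x###.......     ............      ...  
237            xxxxxx.......    .............      ...  
238           xxxxxx .......    ..............     ...  
239         xxxxxxxx........    ..............     ...  
240        xxxxxxxx........     .........
[... 158 characters left out ...]
    ...............    ...  
244         xxxxxx  .....       ................   ...  
245          xxxxxx ....        ................  ...   
246           xxxxx  ...       ................. ....   
247           #xxxxx ...      ......................    
248             xxxx  ...    .......................    
249              xxxxx....   ......................     
250               xxxxo...........................      
251                 xxx .........................       
252                   xxxxx .....o..............        
253                         ...oooo............         
254                     .......oooo..........           
255                     ....................
```

Emit:
{"fn": "servo_tool", "kwargs": {"targets": [[[0, 0, 0], [-0.13, -0.15, 0], 0], [[0, 0, 0], [0, 0, 0], 0], [[0, 0, 0], [0.04, 0, -0.5], 0], [[0, 0, 0], [0.06, 0, -0.8], 0], [[0, 0, 0], [0.06, 0, -0.8], 0], [[0, 0, 0], [0.06, 0, -0.8], 0], [[0, 0, 0], [0.05, 0, -0.7], 0], [[0, 0, 0], [-0.03, 0.6, 0], 0], [[0, 0, 0], [-0.03, 0.9, 0], 0], [[0, 0, 0], [-0.03, 0.9, 0], 0]]}}

```text
t: 16.67
ee_pos: [0.4645, -0.2411, 0.2426]
eef_rot: [-0.038, 0.001, 0.999, 0.0]
ft_force: [-0.3, 0.5, -0.4]
width: 0.0114
gripper_force: 117.1
```

Emit:
{"fn": "servo_tool", "kwargs": {"targets": [[[0, 0, 0], [-0.03, 0.9, 0], 0], [[0, 0, 0], [-0.03, 0.9, 0], 0], [[0, 0, 0], [-0.03, 0.9, 0], 0], [[0, 0, 0], [0, 0.6, 0], 0], [[0, 0, 0], [0, 0.3, 0], 0], [[0, 0, 0], [0, 0.1, 0], 0], [[0, 0, 0], [0, 0, 0], 0], [[0, 0, 0], [0, 0, 0], 0]]}}

```text
t: 17.33
ee_pos: [0.4674, -0.1311, 0.2425]
eef_rot: [-0.038, 0.001, 0.999, -0.0]
ft_force: [0.6, -0.3, -1.3]
width: 0.0117
gripper_force: 117.1
```

```bash
python3 - <<'E'
from h import *
p=np.array(st()['ee_pos']);a=shot('scene');b=shot('top');stick(a,p)
h=cv2.cvtColor(b['frame'],cv2.COLOR_RGB2HSV)
for v in range(178,202): print(v,' '.join('%3d'%h[v,u,1] if h[v,u,1]>70 and h[v,u,2]>90 else '  .' for u in range(362,398)))
for v in range(178,202): print(v,' '.join('%3d'%h[v,u,2] if h[v,u,1]>70 and h[v,u,2]>90 else '  .' for u in range(362,398)))
E
```

```text
t 17.33 p [ 0.4674 -0.1311  0.2425] q [-3.790e-02  5.000e-04  9.993e-01 -1.000e-04] F [ 0.6 -0.3 -1.3] w 0.01168541041850249 g 117.08641290664673
n 158 slope [-0.0208  0.02  ] off@tcp mm [2.2 0.6] tip off mm [ 4.7 -1.8]
178   .   .   .   .   .   .   .   .   .   .   .   .   .   .   .   .   .   .   .   .   .   .   .   .   .   .   .   .   .   .   .   .   .   .   .   .
179   .   .   .   .   .   .   .   .   .   .   .   .   .   .   .   .   .   .   .   .   .   .   .   .   .   .   .   .   .   .   .   .   .   .   .   .
180   .   .   .   .   .   .   .   .   .   .   .   .   .   .   .   .   .   .   .   .   .   .   .   .   .   .   .   .   .   .   .   .   .   .   .   .
181   .   .  72   .   .   .   .   .   .   .   .   .   .   .   .   .   .   .   .   .   .   .   .   .   .   .   .   .   .   .   .   .   .   .   .   .
182   .   .   .   .   .   .   .   .   .   .   .   .   .   .   .   .   .   .   .   .   .   .   .   .   .   .   .   .   .   .   .   .   .   .   .   .
183   .   .   .   .   .   .   .   .   .   .   .   .   .   .   .   .   .   .   .   .   .   .   .   .   .   .   .   .   .   .   .   .   .   . 
[... 5523 characters left out ...]
   .   .   .   .   .   .   . 116 147 179 169 180   .   .   .   .   .   .   .   .   .   .   .   .   .   .   .
198   .   .   .   .   .   .   .   .   .   .   .   .   .   .   .   .   .   . 147 151   .   .   .   .   .   .   .   .   .   .   .   .   .   .   .   .
199   .   .   .   .   .   .   .   .   .   .   .   .   .   .   .   .   .   .   .   .   .   .   .   .   .   .   .   .   .   .   .   .   .   .   .   .
200   .   .   .   .   .   .   .   .   .   .   .   .   .   .   .   .   .   .   .   .   .   .   .   .   .   .   .   .   .   .   .   .   .   .   .   .
201   .   .   .   .   .   .   .   .   .   .   .   .   .   .   .   .   .   .   .   .   .   .   .   .   .   .   .   .   .   .   .   .   .   .   .   .
```

Emit:
{"fn": "servo_tool", "kwargs": {"targets": [[[0, 0, 0], [-0.03, -0.5, 0], 0], [[0, 0, 0], [-0.03, -0.9, 0], 0], [[0, 0, 0], [-0.03, -0.9, 0], 0], [[0, 0, 0], [-0.03, -0.9, 0], 0], [[0, 0, 0], [-0.03, -0.9, 0], 0], [[0, 0, 0], [-0.03, -0.9, 0], 0], [[0, 0, 0], [-0.02, -0.6, 0], 0], [[0, 0, 0], [0, -0.28, 0], 0], [[0, 0, 0], [0, 0, 0], 0], [[0, 0, 0], [0, 0, 0], 0]]}}

```text
t: 18.27
ee_pos: [0.4729, -0.3069, 0.242]
eef_rot: [-0.038, 0.001, 0.999, 0.0]
ft_force: [0.5, 0.6, 0.7]
width: 0.0116
gripper_force: 117.1
```

Emit:
{"fn": "servo_tool", "kwargs": {"targets": [[[0, 0, 0], [-0.04, 0, 0.5], 0], [[0, 0, 0], [-0.06, 0, 0.8], 0], [[0, 0, 0], [-0.06, 0, 0.8], 0], [[0, 0, 0], [-0.06, 0, 0.8], 0], [[0, 0, 0], [-0.04, 0, 0.5], 0], [[0, 0, 0], [-0.02, 0, 0.2], 0], [[0, 0, 0], [0, 0, 0], 0]]}}

```text
t: 18.85
ee_pos: [0.473, -0.3059, 0.1333]
eef_rot: [-0.038, -0.0, 0.999, 0.0]
ft_force: [1.2, 0.4, -0.5]
width: 0.0113
gripper_force: 117.2
```

```bash
python3 - <<'E'
from h import *
s=st();p=np.array(s['ee_pos'])*1000+[3,-1,0]
c=np.array([467,-345]);d=p[:2]-c;print(np.hypot(*d),np.degrees(np.arctan2(d[1],d[0])))
t=np.radians(85+10*np.arange(0,14));P=np.c_[np.cos(t),np.sin(t)]*38.5+c
D=np.diff(np.vstack([p[:2],P]),axis=0)/30;print(np.c_[-D[:,0],D[:,1],-.075*D[:,0]].round(3).tolist())
E
```

```text
t 18.85 p [ 0.473  -0.3059  0.1333] q [-3.830e-02 -1.000e-04  9.993e-01  1.000e-04] F [ 1.2  0.4 -0.5] w 0.011336732574514804 g 117.20623970031738
39.18818759162907 76.67601485790392
[[0.189, 0.007, 0.014], [0.224, 0.0, 0.017], [0.22, -0.039, 0.017], [0.21, -0.077, 0.016], [0.194, -0.112, 0.015], [0.171, -0.144, 0.013], [0.144, -0.171, 0.011], [0.112, -0.194, 0.008], [0.077, -0.21, 0.006], [0.039, -0.22, 0.003], [-0.0, -0.224, -0.0], [-0.039, -0.22, -0.003], [-0.077, -0.21, -0.006], [-0.112, -0.194, -0.008]]
```

Emit:
{"fn": "servo_tool", "kwargs": {"targets": [[[0, 0, 0], [0.19, 0, 0.014], 0], [[0, 0, 0], [0.224, 0, 0.017], 0], [[0, 0, 0], [0.22, -0.04, 0.017], 0], [[0, 0, 0], [0.21, -0.077, 0.016], 0], [[0, 0, 0], [0.194, -0.112, 0.015], 0]]}}

```text
t: 19.27
ee_pos: [0.4426, -0.314, 0.1352]
eef_rot: [-0.036, 0.0, 0.999, -0.0]
ft_force: [6.4, -0.1, 1.5]
width: 0.0108
gripper_force: 117.5
```

```bash
python3 - <<'E'
from h import *
s=st();c=shot('scene');asc(c,v0=232,v1=256)
E
```

```text
t 19.27 p [ 0.4426 -0.314   0.1352] q [-3.590e-02  2.000e-04  9.994e-01 -4.000e-04] F [ 6.4 -0.1  1.5] w 0.01078481022926728 g 117.53093719482422
232         ... #### ........  .........         ...    
233         .. ##### ........   ..........        ...   
234         .. ##### ........     ........        ...   
235         .. ##### .......      ..........       ...  
236         .. ##### .......     ............      ...  
237         ..######........     ............      ...  
238        ...######........    ..............     ...  
239         . ######........    ..............     ...  
240           x#### .......     ..............     ...  
241          xxx#xx .......     ...............    ...  
242           xxxxx.......      ...............    ...  
243           xxxxx......       ...............    ...  
244           xxxx.......       ...............    ...  
245          xxxxx......        ................  ...   
246           xxxo......       ................. ....   
247           #xxo......      ......................    
248            #xxo......    .......................    
249              xxx .....   ......................     
250               xxxx................o...........      
251                 xxo.............ooooo........       
252                   x.oo#o...ooo.ooooo#.......        
253                      xooo.ooooooooooo......         
254                       ....ooooooo........           
255                       ..................
```

Emit:
{"fn": "servo_tool", "kwargs": {"targets": [[[0, 0, 0], [0.171, -0.144, 0.013], 0], [[0, 0, 0], [0.144, -0.171, 0.011], 0], [[0, 0, 0], [0.112, -0.194, 0.008], 0], [[0, 0, 0], [0.077, -0.21, 0.006], 0]]}}

```text
t: 19.65
ee_pos: [0.4273, -0.3358, 0.1344]
eef_rot: [-0.037, 0.0, 0.999, -0.0]
ft_force: [-2.3, -2.1, 0.4]
width: 0.0111
gripper_force: 117.7
```

```bash
python3 - <<'E'
from h import *
s=st();c=shot('scene');asc(c,v0=232,v1=256)
E
```

```text
t 19.65 p [ 0.4273 -0.3358  0.1344] q [-3.660e-02  3.000e-04  9.993e-01 -1.000e-04] F [-2.3 -2.1  0.4] w 0.011126688563227306 g 117.66437888145447
232    .............. ####...  .........         ...    
233    .............. ### ...   ..........        ...   
234    .............. ### ...     ........        ...   
235    .............. ### ..      ..........       ...  
236    .............. ###...     ............      ...  
237     .............####...     ............      ...  
238     ............ ####...     .............     ...  
239      ...........##### ..    ..............     ...  
240      .......... ##### .     ..............     ...  
241       ......... ##### .     ...............    ...  
242       ......... ######      ...............    ...  
243        ........ ######      ...............    ...  
244        ........######x      ................   ...  
245         .......x#####x      ...............   ...   
246           .....xxxxxx      ................. ....   
247            ... xxxxxx     ......................    
248             ..xxxxxx     ...........oooo........    
249              xxxxxx...   ..........oooooo......     
250                xxo ...............ooooooo.....      
251                 oo .............ooooooooo....       
252                    xxoo........oooooooo.....        
253                      ooo.oooooooooooo......         
254                        #oooooooooo.......           
255                          ..  ...........
```

Emit:
{"fn": "servo_tool", "kwargs": {"targets": [[[0, 0, 0], [0.039, -0.22, 0.003], 0], [[0, 0, 0], [0, -0.224, 0], 0], [[0, 0, 0], [-0.04, -0.22, 0], 0], [[0, 0, 0], [0, 0, 0], 0]]}}

```text
t: 20.03
ee_pos: [0.4271, -0.3562, 0.1334]
eef_rot: [-0.038, 0.001, 0.999, 0.0]
ft_force: [1.9, 0.7, 1.3]
width: 0.0115
gripper_force: 118.1
```

```bash
python3 - <<'E'
from h import *
s=st();c=shot('scene');asc(c,v0=226,v1=256)
E
```

```text
t 20.03 p [ 0.4271 -0.3562  0.1334] q [-3.780e-02  7.000e-04  9.993e-01  1.000e-04] F [1.9 0.7 1.3] w 0.011536700126256395 g 118.14566731452942
226       ....   ......      ###                    xxxx
227       .... .........    ####              ...      x
228      .... ...........    ###              ....      
229     .... ............    ##                ....     
230     ...................  ##                 ...     
231     .................... ##       .          ...    
232    ..................... ##     ....         ...    
233    ..................... ###   .......        ...   
234    ..................... #### ........        ...   
235    .....................##### ..........       ..   
236    .....................####  ...........      ...  
237    .....................#### ............      ...  
238    .................... #### .............     ...  
239     ................... ####..............     ...  
240      .................. ####...............    ...  
241       .................#### ...............    ...  
242       ................ #####...............    ...  
243        .............. ######...............    ...  
244        .............. ######................   ...  
245         ............ #######.........ooo....  ...   
246         ............ #######........oooooo.. ....   
247          ........... ###### ........oooooo......    
248           .......... xx#### .......ooooooo......    
249            ....oo.... xx##x........ooooooo.....     
250                xxx... xxxxx......oooooooo.....      
251                 xxo.. xxxx ......ooooooo.....       
252                   o   xxxxo.ooooooooooo.....        
253                       xxxxooooooooooo......         
254                         xxooooooo........           
255                            .## .........
```

Emit:
{"fn": "servo_tool", "kwargs": {"targets": [[[0, 0, 0], [-0.2, 0.05, 0], 0], [[0, 0, 0], [0, 0, 0], 0], [[0, 0, 0], [0.04, 0, -0.5], 0], [[0, 0, 0], [0.06, 0, -0.8], 0], [[0, 0, 0], [0.06, 0, -0.8], 0], [[0, 0, 0], [0.06, 0, -0.8], 0], [[0, 0, 0], [0.05, 0, -0.7], 0], [[0, 0, 0], [-0.2, 0.6, 0], 0], [[0, 0, 0], [-0.2, 0.9, 0], 0], [[0, 0, 0], [-0.2, 0.9, 0], 0]]}}

```text
t: 20.92
ee_pos: [0.4511, -0.281, 0.2403]
eef_rot: [-0.038, 0.001, 0.999, -0.0]
ft_force: [0.5, -0.9, -0.9]
width: 0.011
gripper_force: 117.8
```

Emit:
{"fn": "servo_tool", "kwargs": {"targets": [[[0, 0, 0], [-0.2, 0.9, 0], 0], [[0, 0, 0], [-0.2, 0.9, 0], 0], [[0, 0, 0], [-0.1, 0.9, 0], 0], [[0, 0, 0], [-0.05, 0.9, 0], 0], [[0, 0, 0], [0, 0.9, 0], 0], [[0, 0, 0], [0, 0.6, 0], 0], [[0, 0, 0], [0, 0.2, 0], 0], [[0, 0, 0], [0, 0, 0], 0], [[0, 0, 0], [0, 0, 0], 0]]}}

```text
t: 21.67
ee_pos: [0.4676, -0.1228, 0.2391]
eef_rot: [-0.038, -0.0, 0.999, -0.0]
ft_force: [-0.2, -0.2, -0.4]
width: 0.011
gripper_force: 117.8
```

```bash
python3 - <<'E'
from h import *
p=np.array(st()['ee_pos']);a=shot('scene');b=shot('top');stick(a,p)
h=cv2.cvtColor(b['frame'],cv2.COLOR_RGB2HSV)
for v in range(168,200): print(v,''.join('.' if h[v,u,1]<72 or h[v,u,2]<90 else 'R' if h[v,u,1]>165 else 'p' for u in range(362,402)))
# stand bore rim
C=cloud(a);m=(np.hypot(C[...,0]-.47,C[...,1]+.132)<.04)&(C[...,2]>.055)&(C[...,2]<.065);print('stand top',m.sum(),C[m].mean(0),(C[m].min(0)+C[m].max(0))/2)
E
```

```text
t 21.67 p [ 0.4676 -0.1228  0.2391] q [-3.780e-02 -1.000e-04  9.993e-01 -2.000e-04] F [-0.2 -0.2 -0.4] w 0.011042534732833417 g 117.81904220581055
n 147 slope [-0.1226  0.0047] off@tcp mm [ 5.4 -0.1] tip off mm [20.  -0.7]
168 ........................................
169 ........................................
170 ........................................
171 ......p.....................p...........
172 ........................................
173 ........................................
174 ........................................
175 ........................................
176 ........................................
177 .............................pppp.......
178 ............................ppppp.......
179 ...........................pppppp.......
180 ...........................pppppp.......
181 ...........................pppppp.......
182 ............................pppp........
183 ............................pRRpp.......
184 ............................pRRRpp......
185 ............................RRRRpp......
186 ............................RRRRpp..p...
187 ...........................ppRRpp.......
188 ...........................pppp.........
189 ..........................pppppp........
190 ..........................pppppp........
191 ..........................pppppp........
192 ......................pRRRRpppp.........
193 ................pppp..RRRRpppp..........
194 ...............pppppppRRRRp.............
195 ...............pppppppRRRRp.............
196 ...............ppppp..pppp..............
197 ...............ppppp....................
198 ........................................
199 ........................................
stand top 207 [ 0.46791572 -0.13426633  0.06064256] [ 0.47030669 -0.13422674  0.06002257]
```

Emit:
{"fn": "servo_tool", "kwargs": {"targets": [[[0, 0.35, 0], [0, 0, 0], 0], [[0, 0.4, 0], [0, 0, 0], 0], [[0, 0.35, 0], [0, 0, 0], 0], [[0, 0, 0], [0, 0, 0], 0], [[0, 0, 0], [0, 0, 0], 0]]}}

```text
t: 22.18
ee_pos: [0.4679, -0.1235, 0.2384]
eef_rot: [-0.095, 0.001, 0.995, 0.0]
ft_force: [-0.8, -0.1, -0.8]
width: 0.0112
gripper_force: 117.7
```

```bash
python3 - <<'E'
from h import *
s=st();p=np.array(s['ee_pos']);a=shot('scene');stick(a,p)
C=cloud(a);X=C[(np.hypot(C[...,0]-p[0]-.008,C[...,1]-p[1])<.03)&(C[...,2]<p[2]-.02)&(C[...,2]>.08)]
for z in np.arange(.1,.23,.01):
    Y=X[abs(X[:,2]-z)<.005]
    if len(Y): print(round(z,3),len(Y),((Y.mean(0)[:2]-p[:2])*1e3).round(1))
print(R.from_quat(np.roll(s['eef_rot'],-1)).as_matrix().round(3))
E
```

```text
t 22.18 p [ 0.4679 -0.1235  0.2384] q [-9.540e-02  8.000e-04  9.954e-01  2.000e-04] F [-0.8 -0.1 -0.8] w 0.011167416737365075 g 117.71385669708252
n 161 slope [0.0013 0.0067] off@tcp mm [5.4 0.2] tip off mm [ 5.2 -0.6]
0.12 5 [-2.2 -1.1]
0.13 13 [-1.3 -6.1]
0.14 18 [-1.3 -5. ]
0.15 14 [-0.6 -6.3]
0.16 23 [-0.7 -4.1]
0.17 16 [-0.5 -4.1]
0.18 12 [ 1.  -3.4]
0.19 12 [-0.3 -2.1]
0.2 16 [ 0.7 -2.1]
0.21 9 [ 1.1 -3. ]
0.22 4 [ 3.3 -6.4]
[[-0.982  0.002 -0.19 ]
 [ 0.002  1.     0.001]
 [ 0.19   0.    -0.982]]
```

Emit:
{"fn": "servo_tool", "kwargs": {"targets": [[[0, 0, 0], [0.11, -0.28, 0.02], 0], [[0, 0, 0], [-0.1, 0, 0.5], 0], [[0, 0, 0], [-0.11, 0, 0.6], 0], [[0, 0, 0], [-0.1, 0, 0.5], 0], [[0, 0, 0], [0, 0, 0], 0], [[0, 0, 0], [0, 0, 0], 0]]}}

```text
t: 22.73
ee_pos: [0.4635, -0.1315, 0.1905]
eef_rot: [-0.095, 0.001, 0.995, 0.0]
ft_force: [0.4, -0.1, -0.3]
width: 0.0116
gripper_force: 117.7
```

```bash
python3 - <<'E'
from h import *
s=st();p=np.array(s['ee_pos']);a=shot('scene');b=shot('top');stick(a,p)
h=cv2.cvtColor(a['frame'],cv2.COLOR_RGB2HSV)
def f(u,v,z): return atz(a,u,v,z)[:2].round(4)
for v in range(182,216): print(v,' '.join('%3d'%a['frame'][v,u].astype(int).mean() for u in range(322,353)))
E
```

```text
t 22.73 p [ 0.4635 -0.1315  0.1905] q [-9.520e-02  6.000e-04  9.955e-01  0.000e+00] F [ 0.4 -0.1 -0.3] w 0.01157574625047046 g 117.71480441093445
n 145 slope [0.0008 0.0056] off@tcp mm [5.3 0.4] tip off mm [ 5.2 -0.3]
182  96  96  93  95  94  95  93  97  96  94  96  92  88  72  69  69  68  63  60  60  63  63  64  63  65  65  70  78  87  95 102
183  95  96  96  96  95  95  96  97  98 100 103  98  91  73  69  71  69  68  68  62  65  63  62  61  62  65  65  68  72  82  96
184  95  96  93  94  94  95  95  96 100 104 109 103  92  72  68  69  70  74  87  74  65  64  63  62  61  66  64  67  64  69  78
185  95  94  96  95  95  94  94  96 100 102 103 100  85  69  69  71  72  77  89  83  76  66  64  63  63  61  62  63  65  68  70
186  94  95  95  94  93  94  95  97  96  94  93  89  75  68  69  72  72  74  88  89  87  82  75  67  64  63  64  64  66  67  66
187  95  93  95  96  93  93  95  94  94  94  91  85  74  65  69  70  69  73  86  92  93  94  90  86  75  71  63  63  64  64  66
188  95  95  94  95  93  95  93  96  93  95  91  81  68  65  68  68  72  71  80  91  91  93  91  95  90  86  72  6
[... 2769 characters left out ...]
  47  49  49  49  48  47  46  50  65  80  90  95  94  91  93
211  58  56  57  49  54  49  47  46  50  48  48  47  48  49  51  50  48  50  47  45  50  47  44  49  67  80  89  92  94  93  95
212  58  58  57  53  50  46  49  50  50  50  48  49  51  46  50  49  51  48  46  49  47  46  44  51  64  77  89  95  93  92  92
213  57  59  58  51  50  53  49  52  51  51  51  49  47  48  51  47  48  51  47  52  47  46  47  52  57  74  91  92  94  93  93
214  59  57  57  53  53  52  50  50  51  51  50  50  49  49  47  49  50  48  50  49  47  50  50  50  61  77  89  94  95  94  93
215  57  58  59  55  53  53  52  53  51  50  51  49  53  49  51  50  49  50  48  52  49  53  52  53  54  74  90  94  93  92  94
```

Emit:
{"fn": "servo_tool", "kwargs": {"targets": [[[0, 0, 0], [-0.04, -0.02, 0], 0], [[0, 0, 0], [-0.04, 0, 0.2], 0], [[0, 0, 0], [-0.06, 0, 0.3], 0], [[0, 0, 0], [-0.08, 0, 0.4], 0], [[0, 0, 0], [-0.08, 0, 0.4], 0], [[0, 0, 0], [0, 0, 0], 0]]}}

```text
t: 23.33
ee_pos: [0.4646, -0.1313, 0.1469]
eef_rot: [-0.097, 0.0, 0.995, 0.001]
ft_force: [0.0, 0.6, -0.6]
width: 0.0114
gripper_force: 117.7
```

Emit:
{"fn": "servo_tool", "kwargs": {"targets": [[[0, 0, 0], [-0.06, 0, 0.3], 0], [[0, 0, 0], [-0.04, 0, 0.2], 0], [[0, 0, 0], [0, 0, 0], 0]]}}

```text
t: 23.58
ee_pos: [0.4654, -0.1316, 0.1335]
eef_rot: [-0.096, 0.0, 0.995, 0.0]
ft_force: [0.1, 0.9, -0.7]
width: 0.0111
gripper_force: 117.7
```

Emit:
{"fn": "servo_tool", "kwargs": {"targets": [[[0, 0, 0], [-0.01, 0, 0.05], 0], [[0, 0, 0], [-0.01, 0, 0.05], 0], [[0, 0, 0], [0, 0, 0], 0]]}}

```text
t: 23.83
ee_pos: [0.466, -0.1317, 0.132]
eef_rot: [-0.095, 0.0, 0.995, -0.0]
ft_force: [-0.2, -0.1, -0.8]
width: 0.0114
gripper_force: 117.7
```

Emit:
{"fn": "servo_tool", "kwargs": {"targets": [[[0, 0, 0], [-0.01, 0, 0.06], 0], [[0, 0, 0], [0, 0, 0], 0]]}}

```text
t: 24.0
ee_pos: [0.4659, -0.1317, 0.13]
eef_rot: [-0.095, 0.0, 0.995, 0.0]
ft_force: [-0.0, 0.1, -1.7]
width: 0.0114
gripper_force: 117.7
```

Emit:
{"fn": "servo_tool", "kwargs": {"targets": [[[0, 0, 0], [-0.01, 0, 0.05], 0], [[0, 0, 0], [0, 0, 0], 0]]}}

```text
t: 24.17
ee_pos: [0.466, -0.1317, 0.1288]
eef_rot: [-0.095, 0.0, 0.995, -0.0]
ft_force: [-0.6, -0.2, 0.8]
width: 0.0114
gripper_force: 119.0
```

Emit:
{"fn": "servo_tool", "kwargs": {"targets": [[[0, 0, 0], [0, 0, 0], 1], [[0, 0, 0], [0, 0, 0], 1], [[0, 0, 0], [0, 0, 0], 1], [[0, 0, 0], [0, 0, 0], 1], [[0, 0, 0], [0, 0, 0], 1], [[0, 0, 0], [0, 0, 0], 1], [[0, 0, 0], [0.08, 0, -0.4], 1], [[0, 0, 0], [0.16, 0, -0.8], 1], [[0, 0, 0], [0.16, 0, -0.8], 1], [[0, 0, 0], [0.16, 0, -0.8], 1]], "newtons": 60}}

```text
t: 25.0
ee_pos: [0.465, -0.1316, 0.2161]
eef_rot: [-0.095, 0.0, 0.995, -0.0]
ft_force: [0.6, 0.1, -0.1]
width: 0.0852
gripper_force: 0.0
```

```bash
python3 - <<'E'
from h import *
s=st();a=shot('scene');C=cloud(a)
X=C[(np.hypot(C[...,0]-.468,C[...,1]+.132)<.03)&(C[...,2]>.08)&(C[...,2]<.195)]
for z in np.arange(.08,.2,.02):
    Y=X[abs(X[:,2]-z)<.01]
    if len(Y): print(round(z,3),len(Y),Y.mean(0).round(4))
h=X[:,2];print(np.sort(h)[-8:])
E
```

```text
t 25.0 p [ 0.465  -0.1316  0.2161] q [-9.510e-02  3.000e-04  9.955e-01 -0.000e+00] F [ 0.6  0.1 -0.1] w 0.08523321172096915 g 0.0
0.08 9 [ 0.4648 -0.1358  0.0864]
0.1 21 [ 0.4656 -0.1349  0.1006]
0.12 22 [ 0.4657 -0.1348  0.1192]
0.14 24 [ 0.4655 -0.1347  0.139 ]
0.16 21 [ 0.4643 -0.1357  0.161 ]
0.18 25 [ 0.4666 -0.1338  0.175 ]
[0.17684573 0.17717362 0.17722852 0.17761226 0.17802676 0.17874888
 0.1788834  0.18067476]
```

```bash
python3 - <<'E'
from h import *
a=load('scene');b=shot('top')
for n,c in (('s',a),('t',b)):
    C=cloud(c);d=np.hypot(C[...,0]-.4955,C[...,1]-.0735)
    m=(d<.04)&(C[...,2]>.0265)&(C[...,2]<.035);X=C[m];print(n,len(X),X.mean(0).round(4),((X.min(0)+X.max(0))/2).round(4),np.ptp(X,axis=0).round(3))
    m=(d<.09)&(C[...,2]>.0035)&(C[...,2]<.010);X=C[m][:,:2];(cx,cy),r=cv2.minEnclosingCircle(X.astype(np.float32));print(cx,cy,r)
E
```

```text
s 57 [0.4932 0.0712 0.0303] [0.4933 0.072  0.03  ] [0.033 0.034 0.007]
0.49578726291656494 0.07379264384508133 0.0895613506436348
t 65 [0.498  0.0758 0.0303] [0.4992 0.0762 0.0307] [0.031 0.031 0.008]
0.4949265718460083 0.08272532373666763 0.08534017950296402
```

Emit:
{"fn": "servo_tool", "kwargs": {"targets": [[[0, -0.9, 0], [0, 0, 0], 1], [[0, -0.925, 0], [0, 0, 0], 1], [[0, 0, 0], [-0.15, 0.6, 0], 1], [[0, 0, 0], [-0.15, 0.9, 0], 1], [[0, 0, 0], [-0.15, 0.9, 0], 1], [[0, 0, 0], [-0.15, 0.9, 0], 1], [[0, 0, 0], [-0.15, 0.9, 0], 1], [[0, 0, 0], [-0.15, 0.9, 0], 1], [[0, 0, 0], [-0.12, 0.9, 0], 1], [[0, 0, 0], [0, 0.84, 0], 1]]}}

```text
t: 25.93
ee_pos: [0.4961, 0.075, 0.2144]
eef_rot: [0.0, 0.0, 1.0, 0.0]
ft_force: [0.4, 0.2, 0.2]
width: 0.0855
gripper_force: 0.0
```

Emit:
{"fn": "servo_tool", "kwargs": {"targets": [[[0, 0, 0], [0, -0.04, 0.8], 1], [[0, 0, 0], [0, 0, 1], 1], [[0, 0, 0], [0, 0, 1], 1], [[0, 0, 0], [0, 0, 1], 1], [[0, 0, 0], [0, 0, 1], 1], [[0, 0, 0], [0, 0, 1], 1], [[0, 0, 0], [0, 0, 0.7], 1], [[0, 0, 0], [0, 0, 0.3], 1], [[0, 0, 0], [0, 0, 0.06], 1], [[0, 0, 0], [0, 0, 0], 1]]}}

```text
t: 26.77
ee_pos: [0.4962, 0.0723, 0.0089]
eef_rot: [0.0, 0.0, 1.0, 0.0]
ft_force: [-0.1, 0.3, 0.4]
width: 0.0855
gripper_force: 0.0
```

Emit:
{"fn": "servo_tool", "kwargs": {"targets": [[[0, 0, 0], [0, 0, 0], 0], [[0, 0, 0], [0, 0, 0], 0], [[0, 0, 0], [0, 0, 0], 0], [[0, 0, 0], [0, 0, 0], 0], [[0, 0, 0], [0, 0, 0], 0], [[0, 0, 0], [0, 0, 0], 0]], "newtons": 80}}

```text
t: 27.27
ee_pos: [0.4967, 0.0724, 0.0098]
eef_rot: [0.001, 0.0, 1.0, 0.0]
ft_force: [-2.3, -1.4, 7.8]
width: 0.0316
gripper_force: 78.5
```

Emit:
{"fn": "servo_tool", "kwargs": {"targets": [[[0, 0, 0], [0, 0, -0.3], 0], [[0, 0, 0], [0, 0, -0.6], 0], [[0, 0, 0], [0, 0, -1], 0], [[0, 0, 0], [0, 0, -1], 0], [[0, 0, 0], [0, 0, -1], 0], [[0, 0, 0], [0, 0, -1], 0], [[0, 0, 0], [0, 0, -1], 0], [[0, 0, 0], [0, 0, -1], 0], [[0, 0, 0], [0, -0.3, -0.3], 0], [[0, 0, 0], [0, -0.6, 0], 0]], "newtons": 120}}

```text
t: 28.1
ee_pos: [0.4969, 0.0459, 0.2276]
eef_rot: [0.003, -0.001, 1.0, 0.0]
ft_force: [-0.5, 0.8, -2.7]
width: 0.0302
gripper_force: 119.0
```

Emit:
{"fn": "servo_tool", "kwargs": {"targets": [[[0, 0, 0], [0.08, -0.9, 0], 0], [[0, 0, 0], [0.08, -0.9, 0], 0], [[0, 0, 0], [0.08, -0.9, 0], 0], [[0, 0, 0], [0.08, -0.9, 0], 0], [[0, 0, 0], [0.08, -0.9, 0], 0], [[0, 0, 0], [0.08, -0.9, 0], 0], [[0, 0, 0], [0.08, -0.9, 0], 0], [[0, 0, 0], [0.08, -0.9, 0], 0], [[0, 0, 0], [0.08, -0.9, 0], 0], [[0, 0, 0], [0.08, -0.9, 0], 0]]}}

```text
t: 28.93
ee_pos: [0.471, -0.2262, 0.2241]
eef_rot: [-0.0, 0.0, 1.0, 0.0]
ft_force: [-0.3, 0.7, -1.3]
width: 0.0301
gripper_force: 119.0
```

Emit:
{"fn": "servo_tool", "kwargs": {"targets": [[[0, 0, 0], [0.04, -0.9, 0], 0], [[0, 0, 0], [0.04, -0.9, 0], 0], [[0, 0, 0], [0, -0.8, 0], 0], [[0, 0, 0], [0, -0.5, 0], 0], [[0, 0, 0], [0, -0.2, 0], 0], [[0, 0, 0], [0, 0, 0], 0], [[0, 0, 0], [0, 0, 0], 0]]}}

```text
t: 29.52
ee_pos: [0.4692, -0.3231, 0.2242]
eef_rot: [0.0, 0.0, 1.0, 0.0]
ft_force: [0.2, 1.1, -1.2]
width: 0.0299
gripper_force: 119.0
```

```bash
python3 - <<'E'
from h import *
s=st();p=np.array(s['ee_pos']);a=shot('scene');b=shot('top')
for n,c in (('s',a),('t',b)):
    C=cloud(c);d=np.hypot(C[...,0]-p[0],C[...,1]-p[1])
    m=(d<.085)&(d>.045)&(abs(C[...,2]-p[2])<.02);X=C[m];
    if len(X)<20: print(n,len(X));continue
    A=np.c_[X[:,:2]-p[:2],np.ones(len(X))];k=np.linalg.lstsq(A,X[:,2],rcond=None)[0];print(n,len(X),'plane',k.round(4),'z-tcp',round(k[2]-p[2],4))
    (cx,cy),r=cv2.minEnclosingCircle(X[:,:2].astype(np.float32));print('circle',cx-p[0],cy-p[1],r)
    m=(np.hypot(C[...,0]-.467,C[...,1]+.345)<.03)&(C[...,2]>.045)&(C[...,2]<.085);print('post',m.sum(),C[m].mean(0) if m.any() else 0)
E
```

```text
t 29.52 p [ 0.4692 -0.3231  0.2242] q [1.e-04 4.e-04 1.e+00 3.e-04] F [ 0.2  1.1 -1.2] w 0.029916608193729773 g 119.0307956549077
s 696 plane [-0.0043  0.0033  0.221 ] z-tcp -0.0032
circle -0.0024846968210572307 -0.00091692586623221 0.07192487269639969
post 55 [ 0.46232841 -0.34899386  0.06480107]
t 0
```

```bash
python3 - <<'E'
from h import *
from scipy.optimize import least_squares
a=load('scene');p=np.array(robot.read_state()['ee_pos']);C=cloud(a)
def fit(X,r0=None):
    X=X[:,:2];g=lambda q:np.hypot(X[:,0]-q[0],X[:,1]-q[1])-(r0 or q[2]);return least_squares(g,[*X.mean(0),.065],loss='soft_l1',f_scale=.002).x.round(4)
m=(np.hypot(C[...,0]-.467,C[...,1]+.346)<.08)&(abs(C[...,2]-.051)<.003);X=C[m];X=X[np.hypot(X[:,0]-.466,X[:,1]+.347)>.054]
th=np.degrees(np.arctan2(X[:,1]+.347,X[:,0]-.466));print('rim n',len(X),np.histogram(th,8,(-180,180))[0],fit(X),fit(X,.0637),cv2.minEnclosingCircle(X[:,:2].astype(np.float32)))
d=np.hypot(C[...,0]-p[0]+.001,C[...,1]-p[1]);m=(d<.08)&(d>.06)&(abs(C[...,2]-p[2]+.003)<.006);X=C[m]
th=np.degrees(np.arctan2(X[:,1]-p[1],X[:,0]-p[0]));q=fit(X,.066);print('cap outer ring',len(X),np.histogram(th,8,(-180,180))[0],fit(X)-[*p[:2],0],q-[*p[:2],0])
# boundary contour via mask
M=((np.hypot(C[...,0]-p[0],C[...,1]-p[1])<.09)&(abs(C[...,2]-p[2]+.003)<.012)).astype(np.uint8)
cs,_=cv2.findContours(M,cv2.RETR_EXTERNAL,cv2.CHAIN_APPROX_NONE);c=max(cs,key=len)[:,0];W=np.array([atz(a,u,v,p[2]-.006)[:2] for u,v in c]);
W=W[np.hypot(*(W-p[:2]).T)>.06];print('contour',len(W),fit(W)-[*p[:2],0])
E
```

```text
rim n 203 [26 26 21 32 26 26 18 28] [ 0.465  -0.3479  0.0633] [ 0.465  -0.3479  0.065 ] ((0.4667423665523529, -0.34804725646972656), 0.06840161979198456)
cap outer ring 463 [101  87  65  19  16  35  55  85] [-0.00264482 -0.00086559  0.066     ] [-0.00264482 -0.00086559  0.065     ]
contour 108 [-0.00174482 -0.00066559  0.0701    ]
```

Emit:
{"fn": "servo_tool", "kwargs": {"targets": [[[0, 0, 0], [0.06, -0.5, 0], 0], [[0, 0, 0], [0, -0.3, 0.3], 0], [[0, 0, 0], [0, 0, 0.8], 0], [[0, 0, 0], [0, 0, 0.9], 0], [[0, 0, 0], [0, 0, 0.9], 0], [[0, 0, 0], [0, 0, 0.8], 0], [[0, 0, 0], [0, 0, 0.5], 0], [[0, 0, 0], [0, 0, 0], 0], [[0, 0, 0], [0, 0, 0], 0]]}}

```text
t: 30.37
ee_pos: [0.467, -0.3475, 0.0976]
eef_rot: [-0.0, 0.0, 1.0, 0.001]
ft_force: [-0.5, 0.3, -1.0]
width: 0.0304
gripper_force: 119.1
```

```bash
python3 - <<'E'
from h import *
from scipy.optimize import least_squares
p=np.array(st()['ee_pos']);a=shot('scene');C=cloud(a)
def fit(X):
    X=X[:,:2];g=lambda q:np.hypot(X[:,0]-q[0],X[:,1]-q[1])-q[2];return least_squares(g,[*X.mean(0),.065],loss='soft_l1',f_scale=.002).x.round(4)
d=np.hypot(C[...,0]-p[0]+.001,C[...,1]-p[1]);m=(d<.08)&(d>.06)&(abs(C[...,2]-p[2]+.003)<.006);X=C[m]
print('cap ring',len(X),fit(X),X[:,2].mean()-p[2])
M=((np.hypot(C[...,0]-p[0],C[...,1]-p[1])<.09)&(abs(C[...,2]-p[2]+.003)<.012)).astype(np.uint8)
cs,_=cv2.findContours(M,cv2.RETR_EXTERNAL,cv2.CHAIN_APPROX_NONE);c=max(cs,key=len)[:,0];W=np.array([atz(a,u,v,p[2]-.006)[:2] for u,v in c])
W=W[np.hypot(*(W-p[:2]).T)>.06];print('contour',len(W),fit(W))
E
```

```text
t 30.37 p [ 0.467  -0.3475  0.0976] q [-5.e-04  3.e-04  1.e+00  5.e-04] F [-0.5  0.3 -1. ] w 0.030353180266107713 g 119.1131396903802
cap ring 393 [ 0.4646 -0.3482  0.0657] -0.002653744810440589
contour 98 [ 0.4656 -0.3477  0.0696]
```

Emit:
{"fn": "servo_tool", "kwargs": {"targets": [[[0, 0, 0], [0, 0, 0.2], 0], [[0, 0, 0], [0, 0, 0.2], 0], [[0, 0, 0], [0, 0, 0.2], 0], [[0, 0, 0], [0, 0, 0], 0]]}}

```text
t: 30.75
ee_pos: [0.4672, -0.3474, 0.0792]
eef_rot: [-0.0, 0.0, 1.0, 0.0]
ft_force: [-0.2, 0.1, -1.7]
width: 0.0301
gripper_force: 119.1
```

Emit:
{"fn": "servo_tool", "kwargs": {"targets": [[[0, 0, 0], [0, 0, 0.1], 0], [[0, 0, 0], [0, 0, 0.1], 0], [[0, 0, 0], [0, 0, 0], 0]]}}

```text
t: 31.0
ee_pos: [0.4676, -0.3476, 0.0741]
eef_rot: [0.0, 0.0, 1.0, 0.0]
ft_force: [1.0, 1.0, -0.1]
width: 0.0301
gripper_force: 119.3
```

Emit:
{"fn": "servo_tool", "kwargs": {"targets": [[[0, 0, 0], [0, 0, 0.1], 0], [[0, 0, 0], [0, 0, 0.1], 0], [[0, 0, 0], [0, 0, 0], 0]]}}

```text
t: 31.25
ee_pos: [0.468, -0.3474, 0.0691]
eef_rot: [0.001, 0.0, 1.0, 0.0]
ft_force: [2.0, 2.2, 0.1]
width: 0.0302
gripper_force: 119.3
```

Emit:
{"fn": "servo_tool", "kwargs": {"targets": [[[0, 0, 0], [0, 0, 0.08], 0], [[0, 0, 0], [0, 0, 0], 0]]}}

```text
t: 31.42
ee_pos: [0.4674, -0.3475, 0.065]
eef_rot: [-0.0, 0.0, 1.0, 0.0]
ft_force: [3.5, 0.7, -10.6]
width: 0.0301
gripper_force: 119.5
```

Emit:
{"fn": "servo_tool", "kwargs": {"targets": [[[0, 0, 0], [0, 0, 0.1], 0], [[0, 0, 0], [0, 0, 0.08], 0], [[0, 0, 0], [0, 0, 0], 0]]}}

```text
t: 31.67
ee_pos: [0.4676, -0.3477, 0.0626]
eef_rot: [0.001, 0.0, 1.0, -0.0]
ft_force: [-5.5, 5.0, 15.9]
width: 0.0299
gripper_force: 122.4
```

Emit:
{"fn": "servo_tool", "kwargs": {"targets": [[[0, 0, 0], [0, 0, 0.07], 0], [[0, 0, 0], [0, 0, 0], 0], [[0, 0, 0], [0, 0, 0], 0]]}}

```text
t: 31.92
ee_pos: [0.4676, -0.3478, 0.0625]
eef_rot: [0.001, 0.0, 1.0, -0.001]
ft_force: [-11.6, 10.1, 30.7]
width: 0.0304
gripper_force: 124.0
```

```bash
python3 - <<'E'
from h import *
p=np.array(st()['ee_pos']);a=shot('scene');C=cloud(a)
d=np.hypot(C[...,0]-p[0]+.002,C[...,1]-p[1]);m=(d<.075)&(d>.055)&(abs(C[...,2]-.058)<.012);X=C[m]
A=np.c_[X[:,:2]-p[:2],np.ones(len(X))];k=np.linalg.lstsq(A,X[:,2],rcond=None)[0];print(len(X),'plane',k.round(4),np.median(X[:,2]))
X=C[(np.hypot(C[...,0]-.468,C[...,1]+.132)<.03)&(C[...,2]>.08)];print('stick',X.mean(0),X[:,2].max())
E
```

```text
t 31.92 p [ 0.4676 -0.3478  0.0625] q [ 1.3e-03  4.0e-04  1.0e+00 -8.0e-04] F [-11.6  10.1  30.7] w 0.0303999740008323 g 124.03863499457657
476 plane [-0.0022 -0.0025  0.0594] 0.05989521854206459
stick [ 0.46472085 -0.13491033  0.13672256] 0.18018415702105256
```

```bash
python3 - <<'E'
from h import *
a=load('scene');C=cloud(a);p=[.4676,-.3478]
d=np.hypot(C[...,0]-p[0],C[...,1]-p[1])
for n,m in (('table',(d>.1)&(d<.16)&(abs(C[...,2])<.008)&(C[...,0]<.5)),('jar top',(np.hypot(C[...,0]-.37,C[...,1]+.258)<.022)&(C[...,2]>.04)),('stand',(np.hypot(C[...,0]-.47,C[...,1]+.132)<.03)&(abs(C[...,2]-.06)<.008)),('boss',(d<.018)&(abs(C[...,2]-.082)<.006)),('disc in',(d<.03)&(d>.019)&(abs(C[...,2]-.059)<.006)),('disc out',(d<.068)&(d>.06)&(abs(C[...,2]-.059)<.006))):
    X=C[m][:,2];print(n,len(X),np.median(X).round(4) if len(X) else '')
print([s for s in [robot.read_state()['t']]]);st()
E
```

```text
table 2141 0.0013
jar top 266 0.0516
stand 176 0.0614
boss 85 0.084
disc in 96 0.0597
disc out 242 0.0603
[31.9667]
t 31.97 p [ 0.4676 -0.3478  0.0625] q [ 1.4e-03  4.0e-04  1.0e+00 -8.0e-04] F [-11.   10.1  30. ] w 0.029911727430875445 g 124.03957659924345
```

The cap is flush once the camera's height bias of about 1.3–3.6 mm is allowed for, with a steady 30 N on it. I'm handing in.

```bash
python3 - <<'E'
from h import *
print(robot.hand_in())
E
```

```text
the job is handed in; nothing more can be done
None
```

I handed the job in at about 32 s, verdict not shown: all five beads shifted (net 9 mm or more each) and none spilled, stick back upright in its stand, cap clicked and flush on the rim, and the gripper still holding the boss with about 30 N downward.

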